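# Cover the prep pans for the cold room

## Task

Cover the four open food pans for the cold room: put each loose lid on the pan it belongs to (oblong, square, large round, small round), lowered on rather than dropped, so that it lies flat and fully seated with its edges lined up with the pan's rim. Leave the pans where they stand, and do not push or upset the small tub and the label roll among them.

Things in the scene. Friction and masses are not known exactly. Their poses are not given: they have to be found in the camera images.
- grip_rect (a point): Oblong lid, 140 x 92 mm, rounded corners. Steel, about 200 g, 3 mm plate; a 6 mm deep lip below it drops into the pan's mouth with 9 mm play all round. Lies on its lip. Point: centre of the black handle bar, 36 mm above the lip's underside, 27 mm above the plate; seated, 95 mm above the pan's underside. z up, x along the bar and the 140 mm side. Bar 60 x 12 x 10 (tall) mm, 22 mm free below.
- grip_square (a point): Square lid, 100 x 100 mm, rounded corners. Steel, about 170 g, 3 mm plate; a 6 mm deep lip below it drops into the pan's mouth with 9 mm play all round. Lies on its lip. Point: centre of the black handle bar, 36 mm above the lip's underside, 27 mm above the plate; seated, 105 mm above the pan's underside. z up, x along the bar and two sides. Bar 50 x 12 x 10 (tall) mm, 22 mm free below.
- grip_big (a point): Large round lid, 130 mm across. Steel, about 200 g, 3 mm plate; a 6 mm deep lip below it drops into the pan's mouth with 9 mm play all round. Lies on its lip. Point: centre of the black handle bar, 36 mm above the lip's underside, 27 mm above the plate; seated, 100 mm above the pan's underside. z up, x along the bar. Bar 60 x 12 x 10 (tall) mm, 22 mm free below.
- grip_small (a point): Small round lid, 92 mm across. Steel, about 120 g, 3 mm plate; a 6 mm deep lip below it drops into the pan's mouth with 9 mm play all round. Lies on its lip. Point: centre of the black handle bar, 36 mm above the lip's underside, 27 mm above the plate; seated, 90 mm above the pan's underside. z up, x along the bar. Bar 46 x 12 x 10 (tall) mm, 22 mm free below.
- pan_rect: Oblong steel pan, 65 mm high, open at the top, with a turned-out flat rim 11 mm wide; 140 x 92 mm over the rim; holds three eggs, all well below the rim. Loose, about 0.4 to 1 kg, standing on the bench. Origin: centre of its underside; z up, x along the 140 mm side.
- pan_square: Square steel pan, 75 mm high, open at the top, with a turned-out flat rim 11 mm wide; 100 x 100 mm over the rim; holds limes, all well below the rim. Loose, about 0.4 to 1 kg, standing on the bench. Origin: centre of its underside; z up, x and y square to the sides.
- pan_big: Large round steel pan, 70 mm high, open at the top, with a turned-out flat rim 11 mm wide; 130 mm across the rim; holds three tomatoes, all well below the rim. Loose, about 0.4 to 1 kg, standing on the bench. Origin: centre of its underside; z up.
- pan_small: Small round steel pan, 60 mm high, open at the top, with a turned-out flat rim 11 mm wide; 92 mm across the rim; holds walnuts, all well below the rim. Loose, about 0.4 to 1 kg, standing on the bench. Origin: centre of its underside; z up.
- tub_small: Small closed plastic tub with a white lid, 58 mm across, 50 mm high, loose among the pans and lids. Origin: centre of its underside. Not to be moved.
- label_roll: Roll of blank green labels lying flat, 56 mm across, 25 mm high, loose among the pans and lids. Origin: centre of its underside. Not to be moved.
Things that resemble listed ones, but are neither listed nor needed, are in the scene too. Leave any blue or orange look-alike of the part that bears grip_big alone.

How it is judged:
By the outcome, as a careful person would: the job done as asked, in the order asked, and still so for the second after the job is handed in, with the robot touching nothing.
It also fails if it takes over 106 s, if anything falls off the work surface, if the arm or the gripper's body presses on something with over 40 N, if the wrist force passes 120 N, or if a joint passes its speed limit or range.

## Robot

A 6-joint arm with a two-finger parallel gripper is mounted at the origin on the work surface. World frame = base frame: x ahead of the robot, y to its left, z up, the work surface at z = 0. Lengths are in mm, angles in rad, forces in N, time in s.
With the tool pointing down it reaches from about 350 to 850 mm from the base axis. Payload 8.1 kg.
Tool frame: the origin (TCP) lies on the centre line of the jaws, within the pads' length; the fingertips stand 22 mm ahead of it and the grasp point (between the pads) lies 3 mm ahead of it (arm.finger_overhang is the distance from the TCP to the fingertips, in mm); z points along the fingers, y is the direction in which the jaws open and shut (so a half turn about z gives the same grasp; the last joint's range is limited). The gripper opens to 93 mm and grips with 3 to 60 N. Pads are 15 mm wide; open, the fingers measure 128 mm over their backs; the gripper's body (75 mm by 188 mm) begins 65 mm behind the grasp point.
Start: joints at [1.24, 0.13, 1.488, -0, 1.523, -0.085], TCP at [145.977, 581.976, 240.635] pointing down, gripper open.
Joint ranges: [-2.96, 2.96], [-0.89, 2.26], [0.02, 2.5], [-1.34, 4.48], [0, 2.73], [-2.66, 2.66]. Speed limits (rad/s): [2.39, 2.39, 2.79, 3.14, 3.14, 3.14].

## Interface

Orientations are given as [roll, pitch, yaw] about the fixed x, y, z axes, in that order (R = Rz(yaw) Ry(pitch) Rx(roll)).
In Python, from cell import arm, imaging gives the robot as it stands.
- The arm moves only by the shell command python3 -m inch 'ROWS' [OPENING] [FORCE]. ROWS is JSON, a list of rows, each a list of 6 numbers: the shift along the tool's x, y, z in units of 0.25 m (1.0 is 0.25 m), then the turn, a rotation vector about the tool's x, y, z in units of 0.12 rad (1.0 is 0.12 rad). In form: [[x, y, z, ax, ay, az], ...]. A call has 1 to 8 rows; each row shifts and turns the pose as measured when the row begins, along the tool's axes as they then stand; what a row does not reach is not made up. A row lasts 1/8 s, in which the tool goes at most 62.5 mm and 10.7 degrees, less where a joint would pass 70% of its speed; a pose out of reach is approached as far as the arm can. A call with a number of a shift or a turn outside -1 to 1 is refused whole. A call with a gripper value outside its range is refused whole. OPENING is the gripper command: -1 is fully open, 1 is shut, values between are in proportion, set as the call begins (- or left out, the last holds). The fingers move at their own pace and stop on an object; FORCE is the grip in N (left out, the last holds). Time passes only in rows, so rows that do not move let the fingers close. It gives the time, the measured TCP pose, the force and the opening at its end, in the units of the state.
- arm.read_state(): the state, without advancing time (a new reading comes with each control period).
- imaging.grab_frame(name): name is "scene" or "top" or "wrist"; returns a dict with "pixels" (480x640x3 uint8, red, green, blue), "fx", "fy", "cx", "cy" (pixels), "rvec" (rotation vector, rad) and "tvec" (3), from world to camera coordinates, as OpenCV has them. Camera axes: x right, y down, z forward; pixel columns grow to the right and rows downward; lengths in mm; the calibration is good to about 2 mm. A picture is of the moment at which its call begins. There is no depth.
- arm.job_done(): hands the job in, once; it reports no verdict.
The state is a dict: "clock": time; "joint_positions": joint angles; "qvel": joint speeds; "joint_efforts": joint torques, N m; "eef_pos": TCP position; "tcp_rot": TCP orientation; "force": force on the tool from outside, world axes, zero at the start; "wrist_torque": the same for the moment, N m; "opening": finger opening in mm.
Only numpy, scipy, OpenCV 4.12 (cv2) and the standard library are available. Lean on these libraries where they do the work, as an engineer would, in place of code of your own. Each camera call takes 0.05 s, during which the arm holds its last target.

## Working session

There is one attempt and no reset: what is moved stays moved. The work goes in short steps, Python scripts to look and compute and a shell command to move; the robot and the scene stay as the last step left them, time stands still between calls to the robot, and variables do not carry over. Pictures are saved under pics/ and viewed, and the job is handed in when it is done.

```bash
ls; mkdir -p pics
python3 - <<'E'
from cell import arm, imaging
import cv2
for n in ["scene","top","wrist"]:
    f=imaging.grab_frame(n); cv2.imwrite(f"pics/{n}0.png",f["pixels"][:,:,::-1]); print(n,f["fx"],f["cx"],f["cy"],f["rvec"],f["tvec"])
print(arm.read_state())
E
```

```text
pics
scene 567.0068691836962 320.89344914668277 236.52974794031599 [ 1.85217834  1.93203476 -0.58684116] [  28.2004312  -325.29540546 1534.40493565]
top 506.79503713049024 316.98403258145265 241.7542170942972 [ 2.15231482 -2.13796775  0.19125591] [ -23.70669878  453.98831504 1077.53201561]
wrist 334.66047968821476 319.6944988999399 237.43407873215548 [-2.30381231 -1.79637612 -0.23945529] [-599.2754713   -29.55545262  391.02093114]
{'clock': 0.15, 'joint_positions': array([ 1.23959400e+00,  1.31018809e-01,  1.48903513e+00, -1.78018590e-05,
        1.52300945e+00, -8.53858401e-02]), 'qvel': array([-1.09404699e-03, -3.79630598e-04, -4.31390979e-03, -7.35320173e-05,
       -4.21207052e-04,  8.95284093e-04]), 'joint_efforts': array([ 6.28472862e-04, -5.60470498e+01, -4.92339420e+01,  7.68412021e-02,
        3.03815107e-02, -6.61145737e-05]), 'eef_pos': array([145.84923792, 581.57380428, 239.80651408]), 'tcp_rot': array([-3.14012575e+00, -1.07712409e-04,  2.89577695e+00]), 'force': array([-0.26076432, -1.1185895 , -0.12535356]), 'wrist_torque': array([-0.00266701,  0.00997908,  0.01607544]), 'opening': 92.72925548774322}
```

View pics/scene0.png

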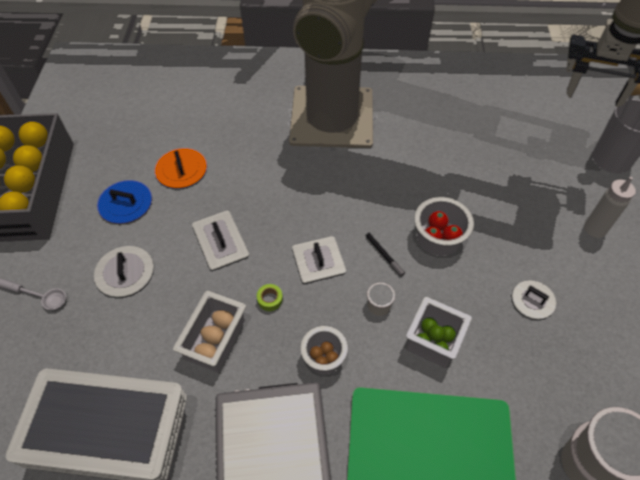

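View pics/top0.png

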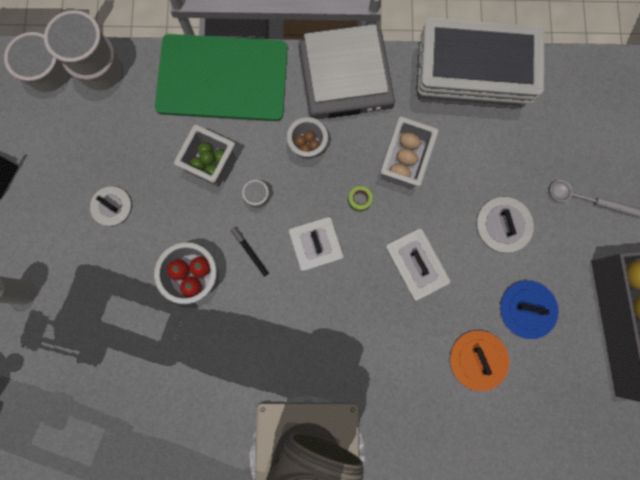

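View pics/wrist0.png

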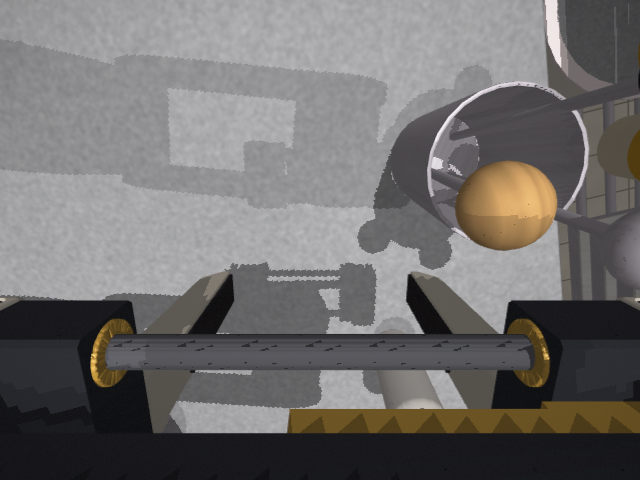

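The overview shows the pans, the lids and the two look-alikes. In the top view, the pans are at: eggs (410,150), limes (205,155), tomatoes (186,273), walnuts (307,137). The lids are at: oblong (418,264), square (316,243), large round (505,224), small round (110,206). The blue and orange lids, the tub (256,193) and the roll (360,198) are to be left alone. Next I segment.

```bash
cat > h.py <<'E'
import numpy as np, cv2
from cell import arm, imaging
def cam(f):
    R=cv2.Rodrigues(np.array(f["rvec"],float))[0]; t=np.array(f["tvec"],float).reshape(3)
    K=np.array([[f["fx"],0,f["cx"]],[0,f["fy"],f["cy"]],[0,0,1]])
    return R,t,K
def ray(f,uv):
    R,t,K=cam(f); d=R.T@np.linalg.inv(K)@np.array([uv[0],uv[1],1.]); return -R.T@t, d/np.linalg.norm(d)
def plane(f,uv,z):
    o,d=ray(f,uv); return o+d*(z-o[2])/d[2]
def proj(f,p):
    R,t,K=cam(f); q=K@(R@np.array(p,float)+t); return q[:2]/q[2]
def tri(obs):
    A=np.zeros((3,3));b=np.zeros(3)
    for f,uv in obs:
        o,d=ray(f,uv);P=np.eye(3)-np.outer(d,d);A+=P;b+=P@o
    x=np.linalg.solve(A,b)
    return x,[np.linalg.norm(proj(f,x)-uv) for f,uv in obs]
def grab(n,save=None):
    f=imaging.grab_frame(n)
    if save: cv2.imwrite(f"pics/{save}.png",f["pixels"][:,:,::-1])
    return f
E
python3 - <<'E'
from h import *
out=[]
for n in ["scene","top"]:
    f=grab(n); p=f["pixels"]; R,t,K=cam(f); print(n,"cam",-R.T@t)
    hsv=cv2.cvtColor(p,cv2.COLOR_RGB2HSV)
    w=((hsv[...,1]<40)&(hsv[...,2]>165)).astype(np.uint8)
    print([p[y,x].tolist() for x,y in ([(250,100),(320,258),(220,240)] )])
    cs,_=cv2.findContours(w,cv2.RETR_EXTERNAL,cv2.CHAIN_APPROX_NONE)
    for c in cs:
        a=cv2.contourArea(c)
        if 200<a<6000: print("W",a,cv2.minAreaRect(c))
    k=((hsv[...,2]<60)).astype(np.uint8)
    cs,_=cv2.findContours(k,cv2.RETR_EXTERNAL,cv2.CHAIN_APPROX_NONE)
    for c in cs:
        a=cv2.contourArea(c)
        if 40<a<600: print("K",a,cv2.minAreaRect(c))
    out.append(cv2.resize(w*255,(400,300)))
cv2.imwrite("pics/m0.png",np.hstack(out))
E
```

```text
scene cam [1121.25196567   22.60679904 1096.94750731]
[[120, 117, 116], [33, 32, 32], [33, 31, 34]]
W 348.5 ((614.0, 443.5), (71.0, 50.0), 90.0)
W 2694.5 ((116.481201171875, 425.47674560546875), (119.03046417236328, 96.6461410522461), 6.072456359863281)
W 281.5 ((29.852054595947266, 406.85504150390625), (8.230769157409668, 77.8461685180664), 22.61986541748047)
W 1489.5 ((323.7500305175781, 347.2500305175781), (43.84061813354492, 43.133514404296875), 45.0)
W 2261.0 ((439.1369934082031, 326.6986389160156), (53.13229751586914, 45.35280227661133), 24.443954467773438)
W 2774.0 ((209.1102294921875, 326.55731201171875), (43.5800895690918, 71.29673767089844), 27.474428176879883)
W 1149.5 ((534.0, 299.0), (43.826927185058594, 33.98823165893555), 26.56505012512207)
W 628.5 ((123.25, 270.25), (45.96194076538086, 56.56854248046875), 45.0)
W 1537.5 ((318.97064208984375, 258.3823547363281), (37.593021392822266, 45.35416030883789), 75.96376037597656)
W 1785.0 ((220.27584838867188, 238.6896514892578), (49.02356719970703, 39.738800048828125), 68.19859313964844)
W 1986.0 ((444.0, 220.5), (45.0, 56.0),
[... 3059 characters left out ...]
5390625), (23.23278045654297, 4.999459266662598), 36.02737045288086)
K 422.5 ((9.0, 176.5), (18.0, 43.0), 0.0)
K 174.0 ((226.62799072265625, 168.85684204101562), (6.93962287902832, 34.83783721923828), 27.7585391998291)
K 62.0 ((210.54591369628906, 158.8543701171875), (13.370828628540039, 26.552268981933594), 24.623563766479492)
K 190.0 ((192.6000213623047, 148.8000030517578), (8.944271087646484, 29.516094207763672), 26.56505012512207)
K 219.0 ((338.75372314453125, 113.44515991210938), (6.078941345214844, 55.44339370727539), 82.56858825683594)
K 62.0 ((487.0050964355469, 102.42893981933594), (66.33100128173828, 2.707387924194336), 4.085616588592529)
K 488.0 ((310.5, 28.5), (17.0, 59.0), 90.0)
```

View pics/m0.png

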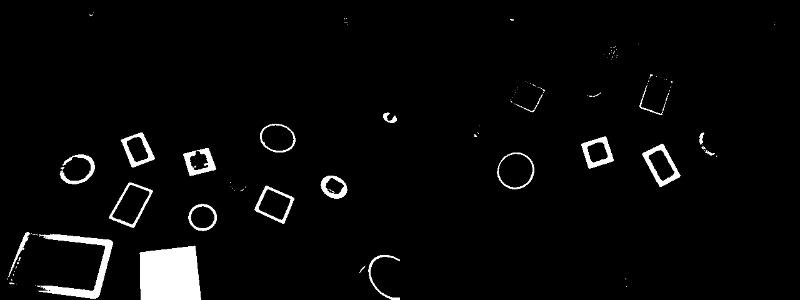

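The white-rim mask picks out every pan rim and lid plate. The top view only needs a lower brightness threshold. Now the heights by triangulation, then centres and yaw on the plane.

```bash
cat >> h.py <<'E'
SEED={"pan_rect":((209,326),(410,151)),"pan_square":((439,327),(205,155)),"pan_big":((444,221),(186,273)),"pan_small":((324,349),(307,138)),
"lid_rect":((220,239),(418,264)),"lid_square":((319,259),(316,243)),"lid_big":((124,270),(505,224)),"lid_small":((534,299),(110,206))}
NOM={"pan_rect":65,"pan_square":75,"pan_big":70,"pan_small":60}
def hull(f,seed,T):
    hsv=cv2.cvtColor(f["pixels"],cv2.COLOR_RGB2HSV)
    w=((hsv[...,1]<45)&(hsv[...,2]>T)).astype(np.uint8)
    m=np.zeros_like(w); cv2.circle(m,seed,45,1,-1); w=cv2.morphologyEx(w&m,cv2.MORPH_CLOSE,np.ones((3,3)))
    n,l,s,c=cv2.connectedComponentsWithStats(w)
    best=None
    for i in range(1,n):
        if s[i,4]<25: continue
        pts=np.argwhere(l==i)[:,::-1].astype(np.int32); h=cv2.convexHull(pts)
        d=cv2.pointPolygonTest(h.astype(np.float32),(float(seed[0]),float(seed[1])),False)
        a=cv2.contourArea(h)
        if d>=0 and (best is None or a>best[0]): best=(a,h.reshape(-1,2))
    return best
def cen(h):
    m=cv2.moments(h.astype(np.float32)); return np.array([m["m10"]/m["m00"],m["m01"]/m["m00"]])
E
python3 - <<'E'
from h import *
F={n:grab(n) for n in ["scene","top"]}
Z={"lid":9}
for k,(s,t) in SEED.items():
    hs={}
    for n,sd,Ts in (("scene",s,(165,150)),("top",t,(165,155,148,142,136))):
        b=max((hull(F[n],sd,T) for T in Ts),key=lambda b:b[0] if b else 0)
        hs[n]=b
    if None in hs.values(): print(k,"missing",[ (n,b and b[0]) for n,b in hs.items()]); continue
    x,e=tri([(F[n],cen(hs[n][1])) for n in hs])
    print(k,"tri",x.round(1),np.round(e,2),[hs[n][0] for n in hs])
    z=x[2]
    for n in hs:
        P=np.array([plane(F[n],uv,z)[:2] for uv in hs[n][1]]).astype(np.float32)
        (c,sz,a)=cv2.minAreaRect(P); cc=cv2.minEnclosingCircle(P)
        print("   ",n,np.round(c,1),np.round(sz,1),round(a,1),"circ",np.round(cc[0],1),round(cc[1],1),"cen",cen(P).round(1))
KB={"rect":((218.6,235),(419.2,262.4)),"square":((318.3,254.9),(315.9,241.7)),"big":((121,266.5),(507.8,222.3)),"small":((536,295.4),(107.2,203.7))}
def bar(f,seed):
    v=f["pixels"].max(2); m=np.zeros(v.shape,np.uint8); cv2.circle(m,(int(seed[0]),int(seed[1])),20,1,-1)
    w=((v<62)&(m>0)).astype(np.uint8); n,l,s,c=cv2.connectedComponentsWithStats(w); i=1+np.argmax(s[1:,4])
    return np.argwhere(l==i)[:,::-1].astype(np.float32)
for k,(s,t) in KB.items():
    a=bar(F["scene"],s);b=bar(F["top"],t)
    x,e=tri([(F["scene"],a.mean(0)),(F["top"],b.mean(0))]); print(k,"bar",x.round(1),np.round(e,2),len(a),len(b))
    for n,q in (("scene",a),("top",b)):
        P=np.array([plane(F[n],uv,33)[:2] for uv in q]).astype(np.float32); r=cv2.minAreaRect(P)
        u=np.linalg.svd(P-P.mean(0),full_matrices=False)[2][0]; print("   ",n,np.round(r[0],1),np.round(r[1],1),"pca ang",round(np.degrees(np.arctan2(u[1],u[0]))%180,1))
E
```

```text
pan_rect tri [ 657.1 -223.2   60. ] [0.73 0.65] [2981.0, 2506.0]
    scene [ 654.  -221.2] [ 92.  140.5] 70.6 circ [ 654.3 -221.1] 81.1 cen [ 654.2 -221.2]
    top [ 658.1 -224.7] [ 93.3 140.7] 70.7 circ [ 658.1 -224.4] 81.4 cen [ 658.1 -224.8]
pan_square tri [643.  230.1  72.6] [0.79 0.71] [2403.5, 1992.0]
    scene [641.1 231.4] [101.7 100.3] 65.0 circ [641.9 232.1] 68.2 cen [641.2 231.6]
    top [643.6 228.1] [100. 101.] 64.9 circ [643.2 228.5] 67.4 cen [643.4 228.5]
pan_big tri [381.4 260.7  65.2] [0.68 0.73] [2092.0, 2883.0]
    scene [380.5 261.8] [125.4 128.2] 2.4 circ [378.8 262.1] 64.7 cen [379.4 262.1]
    top [382.1 259.2] [125.  128.7] 0.5 circ [381.8 259.2] 64.9 cen [382.  259.1]
pan_small tri [689.    5.7  57.6] [0.78 0.68] [1582.5, 1192.5]
    scene [688.2   7.5] [89.1 90. ] 2.4 circ [687.7   6.9] 45.8 cen [687.9   7.2]
    top [690.    4.3] [88.9 87.1] 0.6 circ [689.3   4.2] 45.4 cen [689.3   4.2]
lid_rect tri [ 410.7 -246.8    4.1] [1.04 1.07] [1963.5, 2538.0]
    scene [ 408.4 -245.2] [139.4  91.3] 27.3 circ [ 409.5 -245.4] 79.7 cen [ 408.6 -245.1]
    top [ 411.3 -
[... 667 characters left out ...]
2] 45.8 cen [537.2 453.3]
    top [538.8 450. ] [90.2 87.9] 46.6 circ [538.8 450. ] 45.4 cen [538.6 450. ]
rect bar [ 412.4 -246.7   22.2] [1.29 1.33] 108 127
    scene [ 418.4 -241.8] [72.4  9.9] pca ang 25.4
    top [ 410.7 -245.9] [56.7 14.3] pca ang 27.0
square bar [456.7 -16.4  21.9] [1.05 1.05] 99 95
    scene [463.1 -13.8] [60.6 10.7] pca ang 14.9
    top [454.9 -18.3] [48.   9.8] pca ang 17.3
big bar [ 504.  -449.8   24.2] [1.06 1.05] 145 167
    scene [ 509.4 -442.5] [71.3 13. ] pca ang 15.7
    top [ 502.3 -447. ] [57.7 19.4] pca ang 13.5
small bar [537.7 450.4  27.1] [1.56 1.52] 107 108
    scene [543.9 448.7] [40.1 25.5] pca ang 55.7
    top [536.6 445.1] [52.7 10.9] pca ang 56.2
```

Both cameras give pan-minus-lid displacements that agree within 1.5 mm, although their absolute positions differ by about 3–4 mm. Before moving, I check how tall the bottle and container near the start are.

```bash
python3 - <<'E'
from h import *
f=grab("scene"); g=grab("top"); w=grab("wrist")
for uv in [(596,235),(620,185),(625,180)]:
  for z in (0,100,180,200,240): print(uv,z,plane(f,uv,z).round(0))
R,t,K=cam(w); print("wristcam",-R.T@t, "axes",R.round(2))
print("roll/tub scene",plane(f,(269,297),12).round(0),plane(f,(380,297),25).round(0))
im=cv2.resize(f["pixels"][120:280,520:640],None,fx=4,fy=3.6); cv2.imwrite("pics/bot.png",im[:,:,::-1])
E
python3 -m inch '[[0,0,0,0,0,0]]' -1 20
```

```text
(596, 235) 0 [361. 628.   0.]
(596, 235) 100 [430. 572. 100.]
(596, 235) 180 [486. 528. 180.]
(596, 235) 200 [500. 517. 200.]
(596, 235) 240 [527. 495. 240.]
(620, 185) 0 [208. 720.   0.]
(620, 185) 100 [292. 657. 100.]
(620, 185) 180 [358. 606. 180.]
(620, 185) 200 [375. 593. 200.]
(620, 185) 240 [408. 568. 240.]
(625, 180) 0 [192. 737.   0.]
(625, 180) 100 [276. 671. 100.]
(625, 180) 180 [344. 619. 180.]
(625, 180) 200 [361. 606. 200.]
(625, 180) 240 [395. 580. 240.]
wristcam [ 74.18922125 599.90639847 385.26442058] axes [[ 0.24  0.97  0.  ]
 [ 0.94 -0.24  0.26]
 [ 0.26 -0.06 -0.96]]
roll/tub scene [ 560. -116.   12.] [557. 121.  25.]
clock: 0.62
eef_pos: [146.0, 582.0, 240.6]
tcp_rot: [-3.142, 0.0, 2.896]
force: [-0.2, -0.2, 0.6]
opening: 93.5
```

View pics/bot.png

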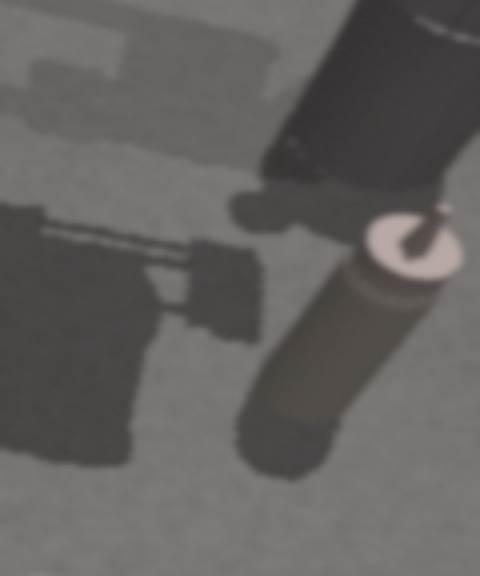

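```bash
cat >> h.py <<'E'
import json
def plan(targets):
    """targets: list of (x,y,z,yaw_rad,nrows); prints rows in tool axes/units; tool stays pointing down"""
    s=arm.read_state(); p=np.array(s["eef_pos"],float); yaw=s["tcp_rot"][2]; rows=[]
    r0,p0=s["tcp_rot"][0],s["tcp_rot"][1]
    for (x,y,z,yt,n) in targets:
        T=np.array([x,y,z],float); dy=(yt-yaw+np.pi)%(2*np.pi)-np.pi if abs(yt-yaw)>2*np.pi else yt-yaw
        for i in range(n):
            k=n-i; step=(T-p)/k; dd=(yt-yaw)/k
            c,sn=np.cos(yaw),np.sin(yaw)
            tx=c*step[0]+sn*step[1]; ty=sn*step[0]-c*step[1]; tz=-step[2]
            r=[round(tx/250,3),round(ty/250,3),round(tz/250,3),0,0,round(-dd/.12,2)]
            rows.append(r)
            tx,ty,tz=[250*v for v in r[:3]]
            p=p+np.array([c*tx+sn*ty,sn*tx-c*ty,-tz]); yaw=yaw-.12*r[5]
    for i in range(0,len(rows),8): print(json.dumps(rows[i:i+8]).replace(" ",""))
    print("tilt",np.round([abs(r0)-np.pi,p0],4),"end",p.round(1),round(yaw,3), "max mm",max(np.linalg.norm(r[:3])*250 for r in rows))
E
python3 - <<'E'
from h import *
plan([(420,260,260,1.936,8),(480,-100,240,0.976,8),(340,-283,240,.473,5)])
E
```

```text
[[-0.172,-0.123,-0.01,0,0,1.0],[-0.186,-0.101,-0.01,0,0,1.0],[-0.196,-0.078,-0.01,0,0,1.0],[-0.204,-0.054,-0.01,0,0,1.0],[-0.209,-0.03,-0.009,0,0,1.0],[-0.212,-0.004,-0.01,0,0,1.0],[-0.21,0.021,-0.009,0,0,1.0],[-0.207,0.046,-0.01,0,0,1.0]]
[[-0.179,-0.036,0.01,0,0,1.0],[-0.182,-0.015,0.01,0,0,1.0],[-0.182,0.007,0.01,0,0,1.0],[-0.18,0.029,0.01,0,0,1.0],[-0.175,0.051,0.01,0,0,1.0],[-0.168,0.071,0.01,0,0,1.0],[-0.159,0.091,0.01,0,0,1.0],[-0.146,0.109,0.01,0,0,1.0]]
[[-0.184,-0.011,0.0,0,0,0.84],[-0.184,0.008,0.0,0,0,0.84],[-0.183,0.026,0.0,0,0,0.84],[-0.179,0.045,0.0,0,0,0.84],[-0.173,0.062,0.0,0,0,0.83]]
tilt [-0.  0.] end [ 340.  -282.9  240.1] 0.473 max mm 53.0712963851459
```

```bash
python3 -m inch '[[-0.17,-0.12,-0.01,0,0,1],[-0.19,-0.1,-0.01,0,0,1],[-0.2,-0.08,-0.01,0,0,1],[-0.2,-0.05,-0.01,0,0,1],[-0.21,-0.03,-0.01,0,0,1],[-0.21,0,-0.01,0,0,1],[-0.21,0.02,-0.01,0,0,1],[-0.21,0.05,-0.01,0,0,1]]'
python3 - <<'E'
from h import *
plan([(480,-100,240,0.976,8),(340,-283,240,.473,5)])
E
```

```text
clock: 1.62
eef_pos: [424.8, 251.7, 261.7]
tcp_rot: [3.138, -0.001, 1.913]
force: [1.2, -0.2, -0.2]
opening: 93.2
[[-0.175,-0.033,0.011,0,0,0.98],[-0.178,-0.012,0.011,0,0,0.97],[-0.178,0.009,0.011,0,0,0.98],[-0.175,0.029,0.011,0,0,0.97],[-0.171,0.049,0.011,0,0,0.98],[-0.164,0.069,0.011,0,0,0.97],[-0.155,0.088,0.01,0,0,0.98],[-0.143,0.106,0.011,0,0,0.97]]
[[-0.184,-0.011,-0.0,0,0,0.84],[-0.184,0.008,-0.0,0,0,0.84],[-0.183,0.026,-0.0,0,0,0.84],[-0.179,0.044,-0.0,0,0,0.84],[-0.173,0.063,-0.0,0,0,0.84]]
tilt [-0.0034 -0.0012] end [ 340.1 -283.   240. ] 0.473 max mm 46.20944167591727
```

```bash
python3 -m inch '[[-0.175,-0.033,0.011,0,0,0.98],[-0.178,-0.012,0.011,0,0,0.97],[-0.178,0.009,0.011,0,0,0.98],[-0.175,0.029,0.011,0,0,0.97],[-0.171,0.049,0.011,0,0,0.98],[-0.164,0.069,0.011,0,0,0.97],[-0.155,0.088,0.01,0,0,0.98],[-0.143,0.106,0.011,0,0,0.97]]'
python3 -m inch '[[-0.18,-0.01,0,0,0,0.84],[-0.18,0.01,0,0,0,0.84],[-0.18,0.026,0,0,0,0.84],[-0.179,0.044,0,0,0,0.84],[-0.173,0.06,0,0,0,0.84],[0,0,0,0,0,0]]' 0
python3 - <<'E'
from h import *
f=grab("wrist","w1"); s=arm.read_state(); print(s["eef_pos"],s["tcp_rot"],s["opening"])
print(proj(f,(411,-247,9)),proj(f,(411,-247,36)))
E
```

```text
clock: 2.62
eef_pos: [477.6, -113.2, 241.2]
tcp_rot: [3.135, -0.007, 0.943]
force: [1.2, -0.1, -0.3]
opening: 93.0
clock: 3.38
eef_pos: [327.0, -296.3, 239.7]
tcp_rot: [3.138, -0.009, 0.416]
force: [0.2, -0.6, -0.1]
opening: 46.7
[ 327.8625282  -295.2741315   239.67464058] [ 3.13799439 -0.00977768  0.41891654] 46.695317791554416
[309.21417915 124.24478935] [308.47732431 122.25958826]
```

View pics/w1.png

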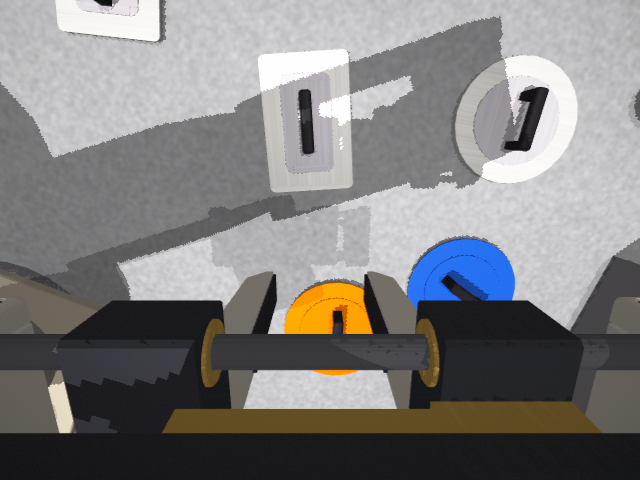

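The wrist view shows the oblong lid at about (306,120), with its corners near (258,55), (348,50), (353,188) and (271,191). The bar runs from (306,90) to (307,153).

```bash
cat >> h.py <<'E'
def wbar(f,seed,r=45,T=55,ztop=41):
    """bar top in wrist view -> centre, angle (deg), size, on plane z=ztop"""
    v=f["pixels"].max(2); m=np.zeros(v.shape,np.uint8); cv2.circle(m,(int(seed[0]),int(seed[1])),r,1,-1)
    w=((v<T)&(m>0)).astype(np.uint8); w=cv2.morphologyEx(w,cv2.MORPH_CLOSE,np.ones((5,5)))
    n,l,s,c=cv2.connectedComponentsWithStats(w); i=1+np.argmax(s[1:,4])
    q=np.argwhere(l==i)[:,::-1].astype(np.float32)
    P=np.array([plane(f,uv,ztop)[:2] for uv in q]).astype(np.float32); rr=cv2.minAreaRect(P)
    u=np.linalg.svd(P-P.mean(0),full_matrices=False)[2][0]
    return q.mean(0),np.array(rr[0]),np.array(rr[1]),np.degrees(np.arctan2(u[1],u[0]))%180
def wplate(f,seed,T,z,r=80,smax=40):
    hsv=cv2.cvtColor(f["pixels"],cv2.COLOR_RGB2HSV); m=np.zeros(hsv.shape[:2],np.uint8); cv2.circle(m,(int(seed[0]),int(seed[1])),r,1,-1)
    w=((hsv[...,2]>T)&(m>0)&(hsv[...,1]<smax)).astype(np.uint8)
    w=cv2.morphologyEx(w,cv2.MORPH_OPEN,np.ones((3,3)))
    n,l,s,c=cv2.connectedComponentsWithStats(w); i=1+np.argmax(s[1:,4])
    h=cv2.convexHull(np.argwhere(l==i)[:,::-1].astype(np.int32)).reshape(-1,2)
    P=np.array([plane(f,uv,z)[:2] for uv in h]).astype(np.float32); return h,cv2.minAreaRect(P),cv2.minEnclosingCircle(P),cen(P)
E
python3 - <<'E'
from h import *
f=grab("wrist"); p=f["pixels"]
print([p[y,x].tolist() for x,y in [(265,150),(340,150),(340,65),(250,150),(360,120),(240,60),(306,120)]])
uv,c,sz,a=wbar(f,(306,120)); print(uv,c,sz,a)
for T in (150,170,200,215): 
    h,r,cc,ce=wplate(f,(306,120),T,9,85); print(T,r,ce)
S=grab("scene");t=grab("top")
# corners of the plate: wrist vs top heights via bar in 3 views
x,e=tri([(f,uv),(S,(218.6,235)),(t,(419.2,262.4))]);print(x,e)
x,e=tri([(f,uv),(t,(419.2,262.4))]);print(x,e)
x,e=tri([(f,uv),(S,(218.6,235))]);print(x,e)
E
```

```text
[[119, 119, 121], [200, 199, 193], [254, 253, 253], [119, 119, 120], [125, 125, 127], [207, 206, 208], [62, 62, 65]]
[307.11237 123.4382 ] [ 410.21237183 -245.00283813] [58.65385818 11.12172699] 27.11023
150 ((418.8551025390625, -246.7486572265625), (169.42176818847656, 159.00454711914062), 55.53242111206055) [ 416.9366712  -239.85477713]
170 ((419.0513916015625, -246.42738342285156), (168.6697540283203, 158.9644775390625), 55.53242111206055) [ 417.00870765 -239.77173298]
200 ((439.95928955078125, -234.3152313232422), (159.62371826171875, 114.26554107666016), 88.51270294189453) [ 433.75466067 -237.44725265]
215 ((464.3087158203125, -213.40896606445312), (33.26812744140625, 96.1554946899414), 40.761558532714844) [ 457.89142496 -211.82866383]
[ 411.60009922 -245.38222651   23.13514267] [np.float64(1.3296334439371047), np.float64(0.6590171997421027), np.float64(1.187702049862757)]
[ 410.21168806 -244.97501308   36.85971105] [np.float64(0.12269929776677373), np.float64(0.05270451688435446)]
[ 411.21210357 -244.21231542   21.37791699] [np.float64(0.18943017100397466), np.float64(0.08668656896967415)]
```

```bash
cat >> h.py <<'E'
from scipy.spatial.transform import Rotation as Ro
def plan(targets):
    s=arm.read_state(); p=np.array(s["eef_pos"],float); R=Ro.from_euler("xyz",s["tcp_rot"]); rows=[]
    for (x,y,z,yt,n) in targets:
        T=np.array([x,y,z],float); G=Ro.from_euler("xyz",[np.pi,0,yt])
        for i in range(n):
            k=n-i; sh=R.inv().apply((T-p)/k)/250; rv=(R.inv()*G).as_rotvec()/k/.12
            r=[round(float(v),3)+0. for v in sh]+[round(float(v),2)+0. for v in rv]; rows.append(r)
            p=p+R.apply(np.array(r[:3])*250); R=R*Ro.from_rotvec(np.array(r[3:])*.12)
    for i in range(0,len(rows),8): print(json.dumps(rows[i:i+8]).replace(" ",""))
    print("end",p.round(1),R.as_euler("xyz").round(3),"max mm",round(max(np.linalg.norm(r[:3])*250 for r in rows),1),"max rot",max(np.abs(r[3:]).max() for r in rows))
def st():
    s=arm.read_state(); print("st",np.round(s["clock"],2),np.round(s["eef_pos"],1),np.round(s["tcp_rot"],4),np.round(s["force"],1),np.round(s["opening"],1))
E
python3 - <<'E'
from h import *
plan([(410.2,-245.2,150,.473,4),(410.2,-245.2,75,.473,3)])
E
```

```text
[[0.093,-0.011,0.09,0.01,-0.02,-0.1],[0.093,-0.01,0.09,0.01,-0.02,-0.1],[0.093,-0.009,0.09,0.0,-0.02,-0.11],[0.094,-0.008,0.091,0.01,-0.02,-0.1],[0.0,0.0,0.1,0.0,0.0,0.0],[0.0,0.0,0.1,0.0,0.0,0.0],[0.0,0.0,0.1,0.0,0.0,0.0]]
end [ 410.1 -245.1   74.9] [-3.141 -0.     0.473] max mm 32.8 max rot 0.11
```

```bash
python3 -m inch '[[0.093,-0.011,0.09,0.01,-0.02,-0.1],[0.093,-0.01,0.09,0.01,-0.02,-0.1],[0.093,-0.009,0.09,0,-0.02,-0.11],[0.094,-0.008,0.091,0.01,-0.02,-0.1],[0,0,0.1,0,0,0],[0,0,0.1,0,0,0],[0,0,0.1,0,0,0],[0,0,0,0,0,0]]'
python3 - <<'E'
from h import *
st(); plan([(410.2,-245.2,40,.473,3),(410.2,-245.2,40,.473,1)])
grab("wrist","w2"); grab("top","t2")
E
```

```text
clock: 4.58
eef_pos: [420.0, -233.6, 71.1]
tcp_rot: [3.14, -0.002, 0.498]
force: [0.1, 0.9, -0.2]
opening: 46.3
st 4.58 [ 420.  -233.6   71.1] [ 3.1402e+00 -2.1000e-03  4.9810e-01] [ 0.1  0.9 -0.2] 46.3
[[-0.019,0.007,0.041,0.0,-0.01,0.07],[-0.019,0.008,0.042,0.01,0.0,0.07],[-0.019,0.007,0.041,0.0,-0.01,0.07],[0.0,0.0,0.0,0.0,0.0,0.0]]
end [ 410.1 -245.1   40.1] [3.141 0.    0.473] max mm 11.7 max rot 0.07
```

View pics/w2.png

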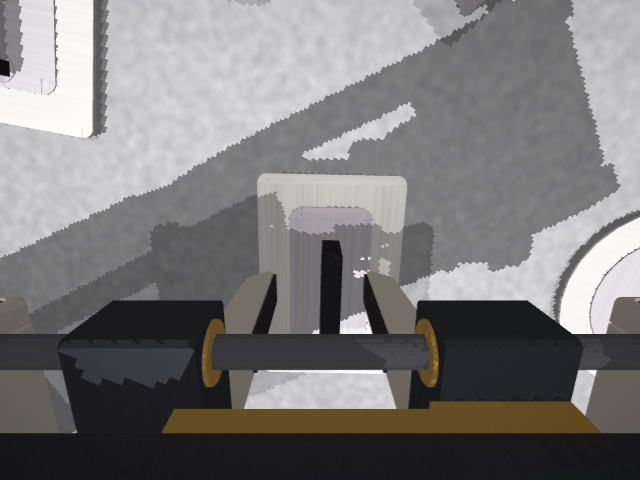

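The wrist view shows the bar between the open fingers, at about column 330 and rows 240–330. The move overshot about 15 mm along the bar, so I correct before descending.

```bash
python3 -m inch '[[-0.03,0.011,0,0.01,-0.01,0.1],[-0.026,0.011,0,0,-0.01,0.1],[0,0,0,0,0,0],[0,0,0,0,0,0]]'
python3 - <<'E'
from h import *
st(); plan([(410.2,-245.2,40,.473,3)])
E
```

```text
clock: 5.18
eef_pos: [413.2, -249.0, 77.6]
tcp_rot: [3.132, -0.004, 0.472]
force: [-0.4, 0.8, -0.0]
opening: 46.3
st 5.18 [ 413.2 -249.    77.6] [ 3.1318 -0.0042  0.4716] [-0.4  0.8 -0. ] 46.3
[[-0.001,-0.007,0.05,0.03,-0.01,0.0],[-0.002,-0.007,0.05,0.03,-0.01,-0.01],[-0.001,-0.006,0.05,0.02,-0.02,0.0]]
end [ 410.2 -245.2   40. ] [3.141e+00 1.000e-03 4.730e-01] max mm 12.6 max rot 0.03
```

```bash
python3 -m inch '[[0,-0.007,0.04,0.03,-0.01,0],[-0.002,-0.007,0.04,0.03,-0.01,0],[0,-0.006,0.03,0.02,-0.02,0],[0,0,0,0,0,0],[0,0,0,0,0,0]]'
python3 - <<'E'
from h import *
st(); plan([(410.2,-245.2,40,.473,1)])
E
```

```text
clock: 5.8
eef_pos: [409.8, -243.9, 47.0]
tcp_rot: [-3.139, 0.002, 0.472]
force: [0.1, 0.0, -0.4]
opening: 46.6
st 5.8 [ 409.8 -243.9   47. ] [-3.1392e+00  1.7000e-03  4.7180e-01] [ 0.1  0.  -0.4] 46.6
[[-0.001,0.005,0.028,-0.02,0.01,-0.01]]
end [ 410.1 -245.1   40. ] [-3.142e+00  1.000e-03  4.730e-01] max mm 7.1 max rot 0.02
```

```bash
python3 -m inch '[[0,0.005,0.026,-0.02,0.01,-0.01],[0,0,0,0,0,0],[0,0,0,0,0,0]]'
python3 - <<'E'
from h import *
st(); plan([(410.2,-245.2,40,.473,1)]); grab("wrist","w3"); st()
E
```

```text
clock: 6.18
eef_pos: [410.8, -245.4, 40.6]
tcp_rot: [3.141, -0.0, 0.473]
force: [0.5, -0.4, 0.2]
opening: 46.4
st 6.18 [ 410.8 -245.4   40.6] [ 3.1406 -0.      0.4731] [ 0.5 -0.4  0.2] 46.4
[[-0.002,-0.002,0.002,0.01,0.0,0.0]]
end [ 410.1 -245.2   40.1] [-3.141 -0.     0.473] max mm 0.9 max rot 0.01
st 6.22 [ 410.7 -245.4   40.5] [3.1406e+00 1.0000e-04 4.7320e-01] [-0.3  0.3 -0.1] 46.4
```

View pics/w3.png

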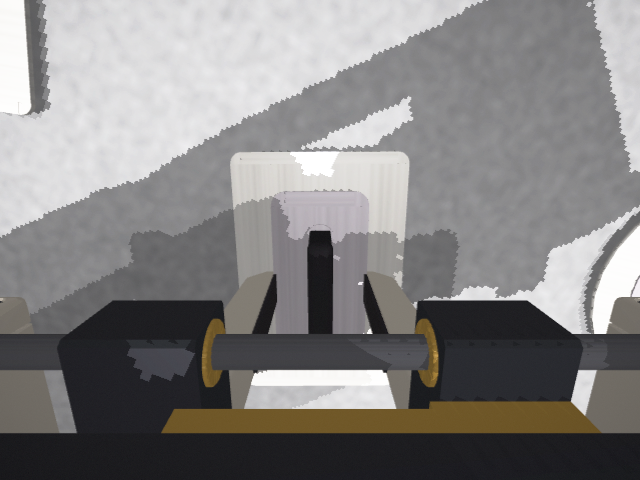

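The bar is centred at column 320 and the lid is symmetric (232 to 408). Closing now.

```bash
python3 -m inch '[[0,0,0,0,0,0],[0,0,0,0,0,0],[0,0,0,0,0,0],[0,0,0,0,0,0]]' 1 35
python3 - <<'E'
from h import *
st(); S=grab("wrist","w4"); st(); plan([(410.2,-245.2,215,.473,5)])
E
```

```text
clock: 6.72
eef_pos: [411.0, -245.5, 40.9]
tcp_rot: [3.14, -0.0, 0.473]
force: [0.5, -0.3, -2.1]
opening: 11.8
st 6.72 [ 411.  -245.5   40.9] [ 3.140e+00 -3.000e-04  4.731e-01] [ 0.5 -0.3 -2.1] 11.8
st 6.78 [ 411.  -245.5   40.9] [ 3.140e+00 -3.000e-04  4.731e-01] [ 0.9 -0.3  0.4] 11.4
[[0.0,0.0,-0.139,0.0,0.0,0.0],[-0.001,0.0,-0.139,0.0,0.0,0.0],[0.0,-0.001,-0.139,0.0,0.0,0.0],[-0.001,0.0,-0.14,0.01,0.0,0.0],[0.0,-0.001,-0.139,0.0,0.0,0.0]]
end [ 410.2 -245.1  214.9] [ 3.141 -0.     0.473] max mm 35.0 max rot 0.01
```

```bash
python3 -m inch '[[0,0,-0.06,0,0,0],[0,0,-0.12,0,0,0],[0,0,-0.14,0,0,0],[0,0,-0.14,0,0,0],[0,0,-0.14,0,0,0]]'
python3 - <<'E'
from h import *
st(); plan([(539,-180.5,310,-.339,7)])
E
```

```text
clock: 7.4
eef_pos: [408.2, -243.4, 194.7]
tcp_rot: [-3.136, 0.003, 0.473]
force: [0.4, -0.7, -1.8]
opening: 11.4
st 7.4 [ 408.2 -243.4  194.7] [-3.1363e+00  3.0000e-03  4.7310e-01] [ 0.4 -0.7 -1.8] 11.4
[[0.083,0.002,-0.066,0.0,0.01,0.97],[0.082,-0.008,-0.066,-0.01,0.01,0.97],[0.081,-0.017,-0.066,0.0,0.0,0.97],[0.078,-0.027,-0.066,-0.01,0.01,0.96],[0.075,-0.035,-0.066,0.0,0.0,0.97],[0.07,-0.044,-0.066,-0.01,0.01,0.96],[0.065,-0.052,-0.066,0.0,0.0,0.97]]
end [ 538.9 -180.5  310.1] [-3.141  0.    -0.339] max mm 26.6 max rot 0.97
```

```bash
python3 -m inch '[[0.083,0.002,-0.06,0,0.01,0.97],[0.082,-0.008,-0.06,0,0.01,0.97],[0.081,-0.017,-0.06,0,0,0.97],[0.078,-0.027,-0.06,0,0.01,0.96],[0.075,-0.035,-0.06,0,0,0.97],[0.07,-0.044,-0.06,0,0.01,0.96],[0.05,-0.04,-0.04,0,0,0.9],[0,0,0,0,0,0]]'
python3 -m inch '[[0,0,0,0,0,0]]'
python3 - <<'E'
from h import *
st(); f=grab("wrist","w5"); st(); print(proj(f,(657,-222,65)))
E
```

```text
clock: 8.4
eef_pos: [538.5, -182.2, 310.2]
tcp_rot: [-3.14, -0.009, -0.357]
force: [-0.8, -0.2, -2.3]
opening: 11.7
clock: 8.52
eef_pos: [537.9, -182.2, 310.1]
tcp_rot: [-3.14, -0.008, -0.354]
force: [-0.2, 0.0, -1.6]
opening: 11.7
st 8.52 [ 537.9 -182.2  310.1] [-3.1404 -0.0081 -0.3541] [-0.2  0.  -1.6] 11.7
st 8.57 [ 537.9 -182.2  310.1] [-3.1403 -0.0082 -0.3546] [ 0.2  0.4 -2.7] 11.5
[316.36380447  96.75732445]
```

View pics/w5.png

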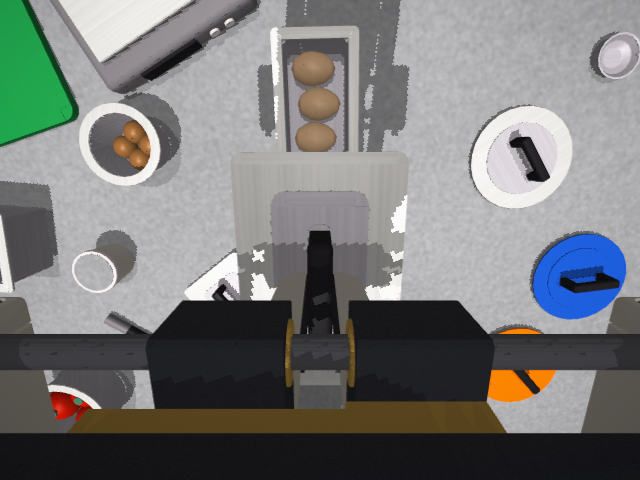

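The held lid is still centred. The egg pan is ahead, with its far rim corners at about (275,29) and (357,27). I zoom in for accurate edges.

Run:
```python
import cv2
im=cv2.imread("pics/w5.png")[10:160,250:390]
cv2.imwrite("pics/w5z.png",cv2.resize(im,None,fx=4,fy=4,interpolation=cv2.INTER_NEAREST))
```

```text
(no output)
```

View pics/w5z.png

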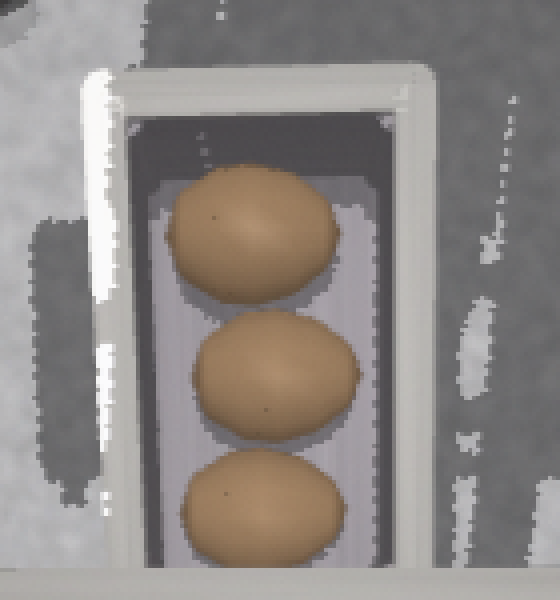

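Run:
```python
from h import *
f=grab("wrist")
def edge(a,b,z): return plane(f,a,z)[:2],plane(f,b,z)[:2]
z=65
L=edge((270.5,35),(276,150),z);Rr=edge((359,35),(358.5,145),z);T=edge((280,27.4),(355,25.8),z)
ang=lambda e:np.degrees(np.arctan2(*(e[1]-e[0])[::-1]))
print("ang L,R,T",ang(L)%180,ang(Rr)%180,(ang(T)+90)%180)
a=np.radians(160.6); u=-np.array([np.cos(a),np.sin(a)]); n=np.array([-u[1],u[0]])
print("width",np.mean(L,0)@n-np.mean(Rr,0)@n, "far",np.mean(T,0)@u)
c=u*(np.mean(T,0)@u-70)+n*((np.mean(L,0)@n+np.mean(Rr,0)@n)/2); print("centre",c)
# height check: rim far corners, wrist vs top
t=grab("top"); b=max((hull(t,SEED["pan_rect"][1],T) for T in (165,155,148,142,136)),key=lambda b:b[0] if b else 0)[1]
for uv in [(271,27.8),(359,25.8)]:
    best=min((tri([(f,uv),(t,h)]) for h in b),key=lambda r:sum(r[1])); print(best[0].round(1),np.round(best[1],2))
```

```text
ang L,R,T 160.56918915358256 161.07766413406912 160.6985264158796
width 92.54999019228546 far 761.0102751298944
centre [ 654.78775752 -220.97596331]Traceback (most recent call last):
  File "<stdin>", line 12, in <module>
TypeError: 'NoneType' object is not subscriptable
```

Run:
```python
from h import *
st(); plan([(655.7,-221.1,200,-.336,6),(655.7,-221.1,140,-.336,2)])
```

```text
st 8.68 [ 537.8 -182.4  309.8] [-3.1402 -0.008  -0.3559] [ 0.6  0.7 -1.7] 11.6
[[0.082,-0.003,0.074,0.0,-0.01,-0.03],[0.082,-0.003,0.074,0.0,-0.01,-0.03],[0.082,-0.002,0.074,0.0,-0.01,-0.03],[0.083,-0.002,0.073,0.0,-0.01,-0.03],[0.082,-0.002,0.073,-0.01,-0.01,-0.02],[0.083,-0.002,0.074,0.0,-0.02,-0.03],[0.0,0.0,0.12,0.0,0.0,0.0],[0.0,0.0,0.12,0.0,0.0,0.0]]
end [ 655.7 -221.1  139.9] [-3.142  0.    -0.335] max mm 30.0 max rot 0.03
```

```bash
python3 -m inch '[[0.082,-0.003,0.07,0,-0.01,-0.03],[0.082,-0.003,0.07,0,-0.01,-0.03],[0.082,-0.002,0.07,0,-0.01,-0.03],[0.08,-0.002,0.07,0,-0.01,-0.03],[0.07,-0.002,0.07,0,-0.01,-0.02],[0.05,-0.002,0.05,0,-0.02,-0.03],[0,0,0,0,0,0],[0,0,0,0,0,0]]'
python3 - <<'E'
from h import *
st(); plan([(655.7,-221.1,125,-.336,4)])
E
```

```text
clock: 9.68
eef_pos: [642.6, -220.4, 205.2]
tcp_rot: [-3.141, 0.006, -0.333]
force: [-1.3, -0.3, -2.3]
opening: 11.4
st 9.68 [ 642.6 -220.4  205.2] [-3.1407  0.0055 -0.3326] [-1.3 -0.3 -2.3] 11.4
[[0.013,-0.004,0.08,0.0,0.01,0.01],[0.013,-0.003,0.08,0.0,0.01,0.01],[0.013,-0.004,0.08,0.0,0.01,0.0],[0.013,-0.003,0.081,-0.01,0.02,0.01]]
end [ 655.8 -221.2  124.9] [ 3.141 -0.    -0.336] max mm 20.5 max rot 0.02
```

```bash
python3 -m inch '[[0.013,-0.004,0.08,0,0.01,0.01],[0.013,-0.003,0.08,0,0.01,0.01],[0.013,-0.004,0.07,0,0.01,0],[0.01,-0.003,0.06,0,0.01,0.01],[0,0,0,0,0,0],[0,0,0,0,0,0]]'
python3 - <<'E'
from h import *
st(); plan([(655.7,-221.1,117,-.336,2)])
E
```

```text
clock: 10.42
eef_pos: [654.9, -220.6, 127.6]
tcp_rot: [-3.141, 0.001, -0.336]
force: [0.4, 0.2, -1.3]
opening: 11.2
st 10.42 [ 654.9 -220.6  127.6] [-3.1407e+00  9.0000e-04 -3.3620e-01] [ 0.4  0.2 -1.3] 11.2
[[0.002,0.0,0.021,0.0,0.0,0.0],[0.002,0.001,0.021,-0.01,0.01,0.0]]
end [ 655.7 -221.2  117.1] [ 3.141 -0.    -0.336] max mm 5.3 max rot 0.01
```

```bash
python3 -m inch '[[0.002,0,0.03,0,0,0],[0.002,0,0.03,0,0.01,0],[0,0,0.01,0,0,0],[0,0,0,0,0,0]]'
python3 - <<'E'
from h import *
st(); plan([(655.7,-221.1,101,-.336,3)]); grab("top","t6");grab("wrist","w6")
E
```

```text
clock: 10.92
eef_pos: [656.7, -221.4, 110.7]
tcp_rot: [-3.141, -0.003, -0.336]
force: [0.1, -0.0, -2.0]
opening: 11.8
st 10.92 [ 656.7 -221.4  110.7] [-3.1409e+00 -3.0000e-03 -3.3630e-01] [ 0.1 -0.  -2. ] 11.8
[[-0.001,0.0,0.013,0.0,-0.01,0.0],[-0.002,0.0,0.013,0.0,-0.01,0.0],[-0.001,0.0,0.013,-0.01,-0.01,0.0]]
end [ 655.8 -221.1  100.9] [ 3.141e+00  1.000e-03 -3.360e-01] max mm 3.3 max rot 0.01
```

View pics/w6.png

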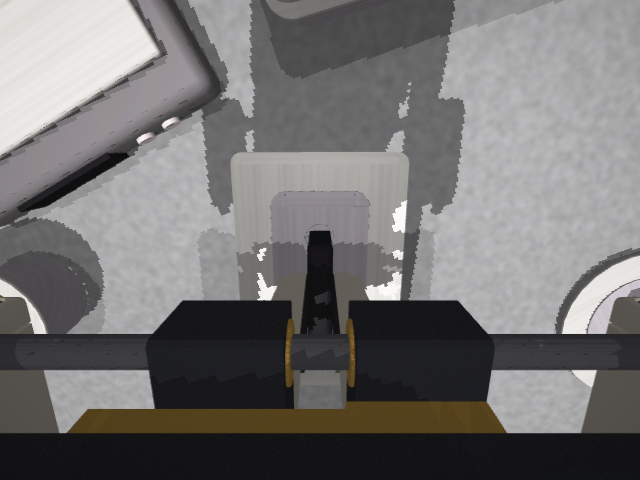

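View pics/t6.png

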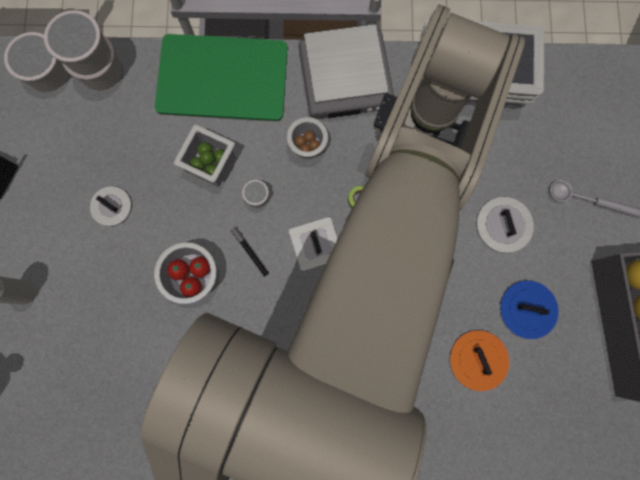

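The wrist view shows the lid's far edge at row 152 with no pan rim showing beyond it, so it is well aligned. Lowering.

```bash
python3 -m inch '[[-0.001,0,0.012,0,-0.01,0],[-0.001,0,0.012,0,-0.01,0],[-0.001,0,0.008,0,-0.01,0],[0,0,0,0,0,0]]'
python3 - <<'E'
from h import *
st()
E
```

```text
clock: 11.52
eef_pos: [656.3, -221.3, 102.9]
tcp_rot: [-3.141, -0.0, -0.336]
force: [-0.3, 1.1, -1.3]
opening: 11.5
st 11.52 [ 656.3 -221.3  102.9] [-3.141e+00 -1.000e-04 -3.362e-01] [-0.3  1.1 -1.3] 11.5
```

```bash
python3 -m inch '[[-0.001,0,0.006,0,0,0],[-0.001,0,0.005,0,0,0],[0,0,0,0,0,0]]'
```

```text
clock: 11.9
eef_pos: [656.0, -221.2, 100.1]
tcp_rot: [-3.141, -0.001, -0.336]
force: [-0.3, -0.1, -1.6]
opening: 11.6
```

```bash
python3 -m inch '[[0,0,0.006,0,0,0],[0,0,0.002,0,0,0],[0,0,0,0,0,0]]'
```

```text
clock: 12.28
eef_pos: [656.4, -221.3, 100.0]
tcp_rot: [-3.141, -0.002, -0.336]
force: [-0.1, 0.5, -0.5]
opening: 11.5
```

The height has stopped at 100.0 and the wrist no longer carries the weight, so the lid is seated. Opening.

```bash
python3 -m inch '[[0,0,0,0,0,0],[0,0,0,0,0,0],[0,0,0,0,0,0]]' 0
python3 -m inch '[[0,0,-0.05,0,0,0],[0,0,-0.1,0,0,0],[-0.02,0,-0.16,0,0,0],[-0.1,0,-0.16,0,0,0],[-0.1,0,-0.16,0,0,0],[-0.1,0,-0.1,0,0,0],[0,0,0,0,0,0]]'
python3 - <<'E'
from h import *
st(); f=grab("wrist","w7")
E
```

```text
clock: 12.65
eef_pos: [656.7, -221.5, 100.2]
tcp_rot: [-3.141, -0.003, -0.336]
force: [0.4, 0.4, 0.1]
opening: 37.1
clock: 13.52
eef_pos: [579.4, -194.6, 294.5]
tcp_rot: [3.142, -0.008, -0.336]
force: [-0.4, -0.4, -0.2]
opening: 46.4
st 13.52 [ 579.4 -194.6  294.5] [ 3.1415 -0.0082 -0.3363] [-0.4 -0.4 -0.2] 46.4
```

View pics/w7.png

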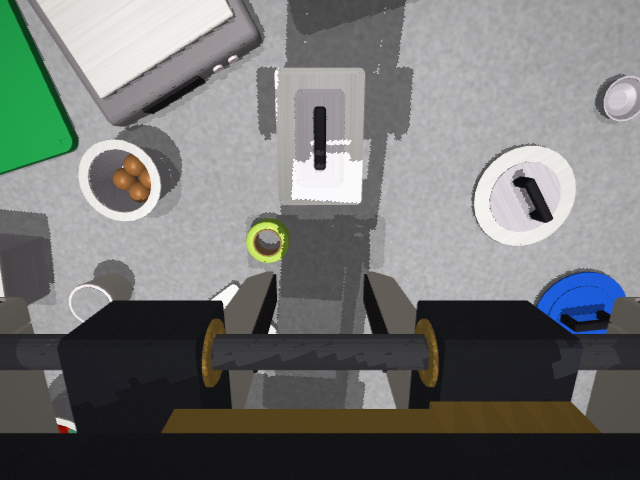

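Run:
```python
import cv2
im=cv2.imread("pics/w7.png")[55:220,255:385]
cv2.imwrite("pics/w7z.png",cv2.resize(im,None,fx=3.6,fy=3.6,interpolation=cv2.INTER_NEAREST))
```

```text
(no output)
```

View pics/w7z.png

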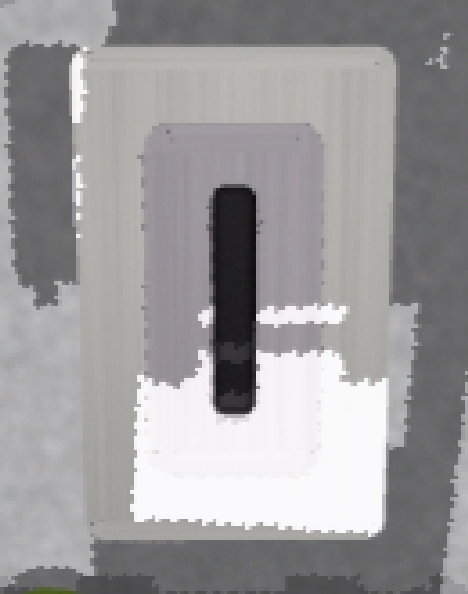

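The oblong lid lies flush on its pan. Outlines coincide within about 1–2 px, and the roll at (268,241) is undisturbed. Next, the square lid.

Run:
```python
from h import *
plan([(385,-39,240,.316,7)])
```

```text
[[-0.135,-0.047,0.029,0.0,-0.01,-0.78],[-0.129,-0.06,0.03,0.0,-0.01,-0.78],[-0.123,-0.071,0.03,0.0,-0.01,-0.78],[-0.116,-0.083,0.03,0.0,-0.01,-0.77],[-0.108,-0.093,0.03,0.0,0.0,-0.78],[-0.099,-0.103,0.03,0.01,-0.01,-0.77],[-0.089,-0.111,0.03,0.0,0.0,-0.78]]
end [384.9 -39.1 239.9] [ 3.141 -0.     0.317] max mm 36.5 max rot 0.78
```

```bash
python3 -m inch '[[-0.135,-0.047,0.029,0,-0.01,-0.78],[-0.129,-0.06,0.03,0,-0.01,-0.78],[-0.123,-0.071,0.03,0,-0.01,-0.78],[-0.116,-0.083,0.03,0,-0.01,-0.77],[-0.108,-0.093,0.03,0,0,-0.78],[-0.09,-0.1,0.02,0.01,-0.01,-0.77],[-0.06,-0.08,0.01,0,0,-0.7],[0,0,0,0,0,0]]'
python3 -m inch '[[0,0,0,0,0,0]]'
python3 - <<'E'
from h import *
st(); f=grab("wrist","w8"); q=proj(f,(455,-17,41)); print(q); uv,c,sz,a=wbar(f,q); print(uv,c,sz,a)
h,r,cc,ce=wplate(f,q,225,9,85); print(r,ce)
t=grab("top"); print(tri([(f,uv),(t,(315.9,241.7))]))
E
```

```text
clock: 14.58
eef_pos: [389.7, -43.0, 235.6]
tcp_rot: [-3.132, 0.013, 0.326]
force: [0.5, -0.6, -0.2]
opening: 46.6
clock: 14.7
eef_pos: [390.2, -43.3, 235.3]
tcp_rot: [-3.132, 0.013, 0.325]
force: [-0.0, -0.7, 0.0]
opening: 46.5
st 14.7 [390.2 -43.3 235.3] [-3.1323  0.013   0.3248] [-0.  -0.7  0. ] 46.5
[317.88895509 145.88552352]
[315.92456 145.44211] [454.54214478 -14.6044178 ] [48.84095383 10.89606667] 18.017258
((454.13421630859375, -14.641204833984375), (100.30143737792969, 100.17654418945312), 17.899173736572266) [457.1461973   -1.80917739]
(array([454.44414151, -16.63663899,  37.29522099]), [np.float64(1.7067929735993206), np.float64(0.7579517661286836)])
```

View pics/w8.png

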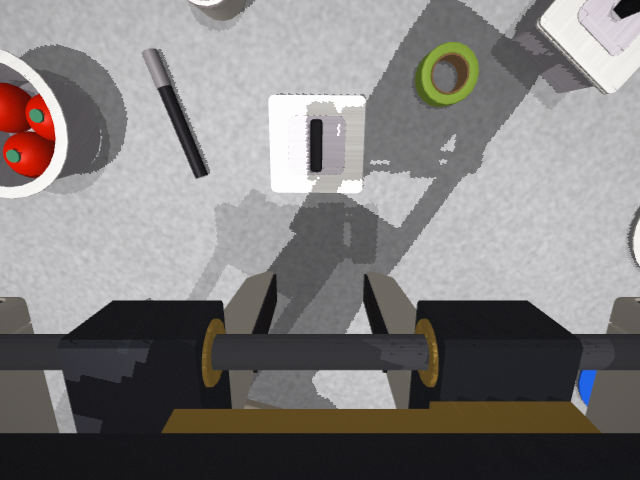

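The square lid is at about (316,145) in the wrist view. Plate and bar agree on centre (454.4, −14.6) and angle 18°, and the plate measures 100 mm. Approaching.

Run:
```python
from h import *
plan([(454.4,-14.8,110,.3135,5),(454.4,-14.8,80,.3135,2)])
```

```text
[[0.057,-0.004,0.1,-0.02,0.02,0.02],[0.057,-0.005,0.1,-0.01,0.02,0.02],[0.057,-0.005,0.1,-0.02,0.02,0.02],[0.057,-0.005,0.1,-0.01,0.03,0.02],[0.056,-0.006,0.1,-0.02,0.02,0.01],[0.0,0.0,0.06,0.0,0.0,0.0],[0.0,0.0,0.06,0.0,0.0,0.0]]
end [454.4 -14.8  79.9] [3.141 0.    0.314] max mm 28.8 max rot 0.03
```

```bash
python3 -m inch '[[0.057,-0.004,0.1,-0.02,0.02,0.02],[0.057,-0.005,0.1,-0.01,0.02,0.02],[0.057,-0.005,0.1,-0.02,0.02,0.02],[0.05,-0.005,0.1,-0.01,0.03,0.02],[0.03,-0.006,0.07,-0.02,0.02,0.01],[0,0,0.04,0,0,0],[0,0,0,0,0,0],[0,0,0,0,0,0]]'
python3 - <<'E'
from h import *
st();plan([(454.4,-14.8,60,.3135,2)])
E
```

```text
clock: 15.8
eef_pos: [453.2, -21.3, 104.4]
tcp_rot: [3.139, -0.001, 0.303]
force: [-1.6, 0.9, -0.3]
opening: 46.8
st 15.8 [453.2 -21.3 104.4] [ 3.1394e+00 -1.1000e-03  3.0280e-01] [-1.6  0.9 -0.3] 46.8
[[0.006,-0.012,0.089,0.01,0.0,-0.04],[0.006,-0.011,0.089,0.01,-0.01,-0.05]]
end [454.4 -14.9  59.9] [-3.141  0.     0.314] max mm 22.5 max rot 0.05
```

```bash
python3 -m inch '[[0.006,-0.012,0.05,0.01,0,-0.04],[0.006,-0.012,0.05,0.01,0,-0.05],[0,0,0.01,0,0,0],[0,0,0,0,0,0]]'
python3 - <<'E'
from h import *
st();plan([(454.4,-14.8,40,.3135,3)])
E
```

```text
clock: 16.3
eef_pos: [455.0, -14.5, 76.3]
tcp_rot: [3.141, -0.003, 0.314]
force: [0.5, 0.2, -0.6]
opening: 46.5
st 16.3 [455.  -14.5  76.3] [ 3.141  -0.0032  0.314 ] [ 0.5  0.2 -0.6] 46.5
[[-0.001,0.0,0.048,0.0,-0.01,0.0],[-0.001,0.0,0.049,0.0,-0.01,0.0],[-0.001,0.0,0.048,0.01,-0.01,0.0]]
end [454.4 -14.7  40. ] [-3.141  0.     0.314] max mm 12.3 max rot 0.01
```

```bash
python3 -m inch '[[-0.001,0,0.045,0,-0.01,0],[-0.001,0,0.045,0,-0.01,0],[0,0,0.03,0.01,-0.01,0],[0,0,0.01,0,0,0],[0,0,0,0,0,0],[0,0,0,0,0,0]]'
python3 - <<'E'
from h import *
st();plan([(454.4,-14.8,40,.3135,1)]); grab("wrist","w9")
E
```

```text
clock: 17.05
eef_pos: [454.6, -14.8, 41.5]
tcp_rot: [-3.141, 0.001, 0.314]
force: [0.1, 0.7, 0.5]
opening: 46.3
st 17.05 [454.6 -14.8  41.5] [-3.1409e+00  8.0000e-04  3.1390e-01] [0.1 0.7 0.5] 46.3
[[-0.001,0.0,0.006,-0.01,0.01,0.0]]
end [454.3 -14.8  40. ] [ 3.141 -0.     0.314] max mm 1.5 max rot 0.01
```

View pics/w9.png

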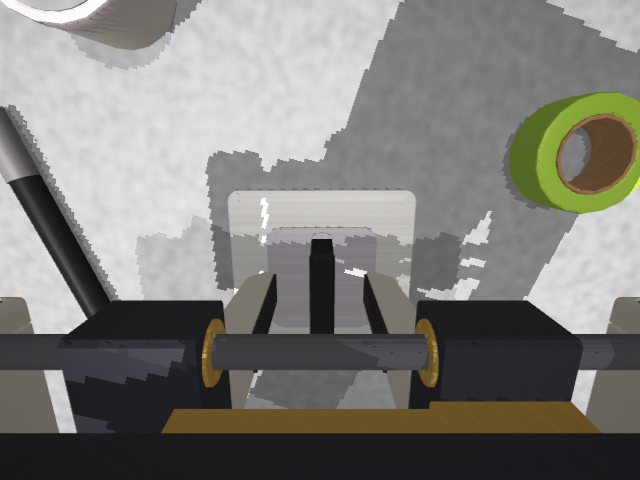

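Centred (lid columns 228–415, bar 321). Grip and lift.

```bash
python3 -m inch '[[0,0,0.004,0,0,0],[0,0,0,0,0,0],[0,0,0,0,0,0],[0,0,0,0,0,0]]' 1 35
python3 -m inch '[[0,0,-0.06,0,0,0],[0,0,-0.12,0,0,0],[0,0,-0.14,0,0,0],[0,0,-0.14,0,0,0],[0,0,-0.14,0,0,0]]'
python3 - <<'E'
from h import *
st(); plan([(590,117,310,1.134,8)])
E
```

```text
clock: 17.6
eef_pos: [455.2, -14.9, 41.2]
tcp_rot: [3.141, -0.001, 0.314]
force: [-0.3, 0.5, -1.8]
opening: 11.5
clock: 18.23
eef_pos: [451.9, -14.3, 195.1]
tcp_rot: [-3.138, 0.006, 0.314]
force: [0.9, 0.4, -2.0]
opening: 11.5
st 18.23 [451.9 -14.3 195.1] [-3.1383  0.0062  0.314 ] [ 0.9  0.4 -2. ] 11.5
[[0.086,-0.041,-0.058,-0.01,0.0,-0.85],[0.089,-0.032,-0.058,-0.01,0.01,-0.85],[0.092,-0.023,-0.058,0.0,0.01,-0.86],[0.094,-0.013,-0.058,-0.01,0.0,-0.85],[0.095,-0.004,-0.057,0.0,0.01,-0.86],[0.095,0.006,-0.058,-0.01,0.0,-0.85],[0.094,0.016,-0.057,0.0,0.01,-0.86],[0.093,0.025,-0.058,-0.01,0.0,-0.85]]
end [590.  117.1 310.1] [3.141 0.    1.134] max mm 28.1 max rot 0.86
```

Gripped at TCP (455.2, −14.9, 41.2).

```bash
python3 -m inch '[[0.086,-0.041,-0.058,0,0,-0.85],[0.089,-0.032,-0.058,-0.01,0.01,-0.85],[0.092,-0.023,-0.058,0,0.01,-0.86],[0.094,-0.013,-0.058,-0.01,0,-0.85],[0.095,-0.004,-0.057,0,0.01,-0.86],[0.095,0.006,-0.058,-0.01,0,-0.85],[0.09,0.016,-0.05,0,0.01,-0.86],[0.06,0.02,-0.03,0,0,-0.8]]'
python3 -m inch '[[0,0,0,0,0,0],[0,0,0,0,0,0]]'
python3 - <<'E'
from h import *
st(); f=grab("wrist","w10")
im=f["pixels"][:300,150:500]; cv2.imwrite("pics/w10z.png",cv2.resize(im,None,fx=2,fy=2,interpolation=cv2.INTER_NEAREST)[:,:,::-1])
E
```

```text
clock: 19.23
eef_pos: [585.5, 114.3, 317.1]
tcp_rot: [3.134, -0.004, 1.152]
force: [-0.8, -0.6, -1.8]
opening: 11.9
clock: 19.48
eef_pos: [585.3, 114.7, 318.3]
tcp_rot: [3.134, -0.004, 1.151]
force: [-0.4, 0.1, -1.3]
opening: 11.4
st 19.48 [585.3 114.7 318.3] [ 3.1341 -0.0042  1.1508] [-0.4  0.1 -1.3] 11.4
```

View pics/w10z.png

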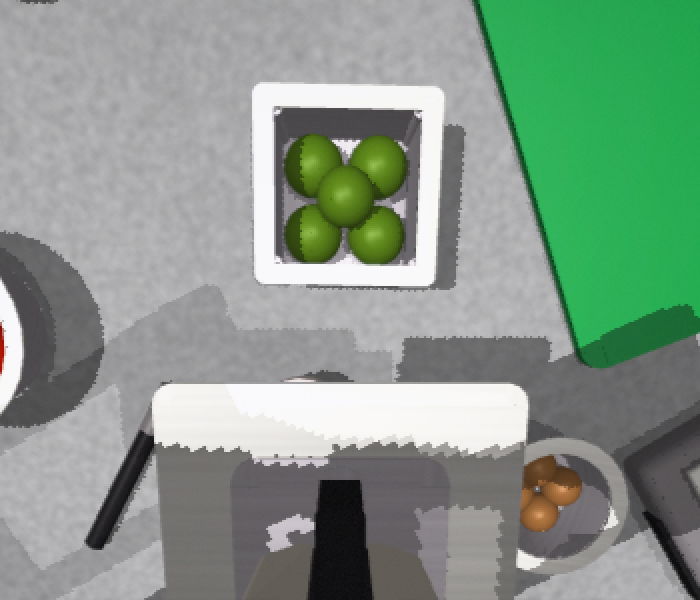

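The full lime-pan rim is visible, at about full-image x 276–372 and y 42–143. Measure it, and get the rim height against the top view.

Run:
```python
from h import *
f=grab("wrist"); S=grab("scene")
for T in (210,225,235):
  for z in (75,):
    h,r,cc,ce=wplate(f,(324,92),T,z,85,30); print(T,z,np.round(r[0],1),np.round(r[1],1),round(r[2],1),ce.round(1))
# height: pan rim centroid wrist vs scene/top
from h import hull
uv=cen(h); 
b=hull(S,SEED["pan_square"][0],165); 
if b is not None: print(tri([(f,uv),(S,cen(b[1]))]))
print(uv)
```

```text
210 75 [641.4 230.4] [100.2 100.5] 64.9 [641.5 230.4]
225 75 [641.4 230.4] [100.2 100.1] 64.7 [641.5 230.2]
235 75 [641.5 230.3] [99.7 99.7] 64.9 [641.5 230.3]
(array([642.58371544, 232.29841374,  71.92696557]), [np.float64(0.5180588934787332), np.float64(0.27063722737870577)])
[322.76870748  91.3605806 ]
```

Run:
```python
from h import *
st(); plan([(642.2,231.0,200,1.133,6)])
```

```text
st 19.62 [585.3 114.5 318.1] [ 3.134  -0.0043  1.1513] [ 0.3 -0.  -2.3] 11.8
[[0.086,0.002,0.079,0.01,-0.01,0.03],[0.086,0.002,0.079,0.01,-0.01,0.02],[0.086,0.002,0.079,0.01,0.0,0.03],[0.086,0.002,0.079,0.01,-0.01,0.02],[0.087,0.002,0.079,0.01,0.0,0.03],[0.086,0.002,0.079,0.01,-0.01,0.02]]
end [642.2 230.9 199.9] [3.141 0.    1.133] max mm 29.4 max rot 0.03
```

```bash
python3 -m inch '[[0.086,0.002,0.079,0.01,-0.01,0.03],[0.086,0.002,0.079,0.01,-0.01,0.02],[0.086,0.002,0.079,0.01,0,0.03],[0.086,0.002,0.079,0.01,-0.01,0.02],[0.08,0.002,0.07,0.01,0,0.03],[0.06,0.002,0.05,0.01,0,0.02],[0,0,0,0,0,0],[0,0,0,0,0,0]]'
python3 - <<'E'
from h import *
st(); plan([(642.2,231.0,140,1.133,3)])
E
```

```text
clock: 20.62
eef_pos: [638.9, 222.0, 206.1]
tcp_rot: [-3.141, 0.002, 1.123]
force: [0.1, -0.6, -1.4]
opening: 11.8
st 20.62 [638.9 222.  206.1] [-3.1414e+00  1.6000e-03  1.1230e+00] [ 0.1 -0.6 -1.4] 11.8
[[0.013,-0.001,0.088,0.0,0.0,-0.03],[0.013,-0.001,0.088,0.0,0.01,-0.03],[0.013,-0.002,0.088,0.0,0.0,-0.02]]
end [642.2 231.1 140.1] [-3.141  0.     1.133] max mm 22.2 max rot 0.03
```

```bash
python3 -m inch '[[0.013,-0.001,0.088,0,0,-0.03],[0.013,-0.001,0.088,0,0,-0.03],[0.012,-0.001,0.07,0,0,-0.02],[0,0,0.02,0,0,0],[0,0,0,0,0,0],[0,0,0,0,0,0]]'
python3 - <<'E'
from h import *
st(); plan([(642.2,231.0,122,1.133,3)])
E
```

```text
clock: 21.38
eef_pos: [642.4, 229.9, 135.6]
tcp_rot: [3.141, 0.002, 1.132]
force: [-0.2, -0.5, -1.6]
opening: 11.9
st 21.38 [642.4 229.9 135.6] [3.1414e+00 1.7000e-03 1.1319e+00] [-0.2 -0.5 -1.6] 11.9
[[0.001,-0.001,0.018,0.0,0.0,0.0],[0.001,-0.001,0.018,0.0,0.01,0.0],[0.002,-0.001,0.018,0.0,0.0,-0.01]]
end [642.2 231.1 122.1] [3.141 0.    1.133] max mm 4.5 max rot 0.01
```

```bash
python3 -m inch '[[0.001,-0.001,0.025,0,0,0],[0.001,-0.001,0.025,0,0.01,0],[0.002,-0.001,0.015,0,0,-0.01],[0,0,0,0,0,0],[0,0,0,0,0,0]]'
python3 - <<'E'
from h import *
st(); plan([(642.2,231.0,111,1.133,3)]); f=grab("wrist","w11")
E
```

```text
clock: 22.0
eef_pos: [643.1, 231.4, 119.9]
tcp_rot: [3.139, -0.001, 1.133]
force: [0.4, -0.4, -2.9]
opening: 11.7
st 22.0 [643.1 231.4 119.9] [ 3.1393e+00 -1.4000e-03  1.1332e+00] [ 0.4 -0.4 -2.9] 11.7
[[-0.001,-0.001,0.012,0.01,0.0,0.0],[-0.001,-0.001,0.012,0.0,-0.01,0.0],[-0.001,-0.001,0.012,0.01,0.0,0.0]]
end [642.1 231.  110.9] [-3.142 -0.     1.133] max mm 3.0 max rot 0.01
```

View pics/w11.png

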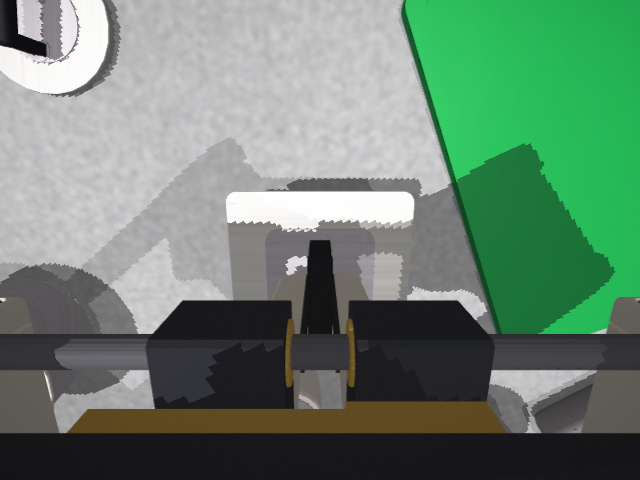

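The lid fully covers the pan, with no rim showing beyond its far edge. Lowering the last millimetres.

```bash
python3 -m inch '[[-0.001,-0.001,0.014,0.01,0,0],[-0.001,-0.001,0.012,0,-0.01,0],[0,0,0.004,0,0,0],[0,0,0,0,0,0]]'
python3 -m inch '[[0,0,0.006,0,0,0],[0,0,0,0,0,0]]'
```

```text
clock: 22.55
eef_pos: [642.5, 231.1, 112.0]
tcp_rot: [3.14, -0.0, 1.133]
force: [-0.1, 0.0, -1.3]
opening: 11.7
clock: 22.8
eef_pos: [642.6, 231.1, 110.6]
tcp_rot: [3.14, -0.0, 1.133]
force: [0.5, -0.4, -1.9]
opening: 11.7
```

```bash
python3 -m inch '[[0,0,0.005,0,0,0],[0,0,0.002,0,0,0],[0,0,0,0,0,0]]'
```

```text
clock: 23.18
eef_pos: [643.0, 231.3, 110.4]
tcp_rot: [3.139, -0.001, 1.133]
force: [-0.7, 0.3, -2.2]
opening: 11.9
```

```bash
python3 -m inch '[[-0.001,0,0.008,0,0,0],[0,0,0.006,0,0,0],[0,0,0,0,0,0]]'
```

```text
clock: 23.55
eef_pos: [643.6, 231.5, 110.5]
tcp_rot: [3.138, -0.003, 1.133]
force: [-0.1, -1.2, -1.1]
opening: 11.3
```

The height is stuck at 110.5, so it is seated. Release, back off and check.

```bash
python3 -m inch '[[0,0,0,0,0,0],[0,0,0,0,0,0],[0,0,0,0,0,0]]' 0
python3 -m inch '[[0,0,-0.05,0,0,0],[0,0,-0.1,0,0,0],[-0.02,0,-0.16,0,0,0],[-0.1,0,-0.16,0,0,0],[-0.1,0,-0.16,0,0,0],[-0.1,0,-0.1,0,0,0],[0,0,0,0,0,0]]'
python3 - <<'E'
from h import *
st(); f=grab("wrist","w12"); u,v=np.round(proj(f,(642,231,78))).astype(int); print(u,v)
im=f["pixels"][max(v-80,0):v+80,u-80:u+80]; cv2.imwrite("pics/w12z.png",cv2.resize(im,None,fx=3.6,fy=3.6,interpolation=cv2.INTER_NEAREST)[:,:,::-1])
for T in (210,225):
    h,r,cc,ce=wplate(f,(u,v),T,78,85,30); print(np.round(r[0],1),np.round(r[1],1),round(r[2],1))
E
```

```text
clock: 23.92
eef_pos: [643.9, 231.5, 110.1]
tcp_rot: [3.137, -0.003, 1.133]
force: [-0.4, -0.3, 0.0]
opening: 36.9
clock: 24.8
eef_pos: [608.4, 157.2, 303.8]
tcp_rot: [3.133, -0.005, 1.134]
force: [0.6, 0.5, -0.0]
opening: 46.6
st 24.8 [608.4 157.2 303.8] [ 3.1332 -0.0052  1.1341] [ 0.6  0.5 -0. ] 46.6
318 139
[642.4 231.4] [102.  100.7] 64.9
[642.1 231.1] [100.9 100. ] 65.0
```

View pics/w12z.png

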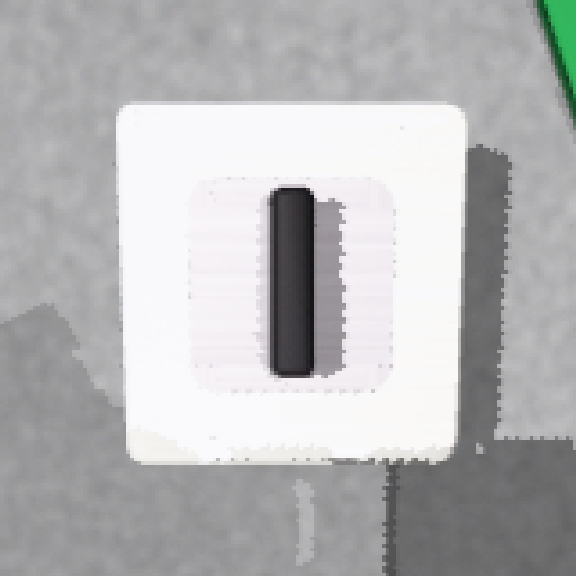

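The square lid is aligned: the combined outline measures 100.9 × 100.0 mm, centred at (642.1, 231.1). Next, the large round lid.

Run:
```python
from h import *
plan([(560,-150,280,.69,7),(428,-468,240,.245,7)])
```

```text
[[-0.171,0.049,0.012,0.01,-0.01,0.53],[-0.168,0.06,0.012,0.01,-0.01,0.53],[-0.164,0.071,0.013,0.01,-0.01,0.53],[-0.159,0.081,0.013,0.0,0.0,0.53],[-0.153,0.091,0.013,0.01,-0.01,0.53],[-0.147,0.1,0.012,0.0,0.0,0.53],[-0.14,0.11,0.013,0.01,-0.01,0.53],[-0.174,0.092,0.023,0.0,0.0,0.53]]
[[-0.168,0.103,0.023,0.0,0.0,0.53],[-0.161,0.114,0.023,0.0,0.0,0.53],[-0.153,0.123,0.023,0.0,0.0,0.53],[-0.145,0.133,0.023,0.0,0.0,0.53],[-0.136,0.142,0.023,0.0,0.0,0.53],[-0.127,0.15,0.022,0.0,0.0,0.52]]
end [ 427.9 -468.   240. ] [-3.141  0.     0.245] max mm 49.7 max rot 0.53
```

```bash
python3 -m inch '[[-0.12,0.04,0.012,0.01,-0.01,0.53],[-0.168,0.06,0.012,0.01,-0.01,0.53],[-0.164,0.071,0.013,0.01,-0.01,0.53],[-0.159,0.081,0.013,0,0,0.53],[-0.153,0.091,0.013,0.01,-0.01,0.53],[-0.147,0.1,0.012,0,0,0.53],[-0.14,0.11,0.013,0.01,-0.01,0.53],[-0.17,0.092,0.023,0,0,0.53]]'
python3 - <<'E'
from h import *
plan([(428,-468,240,.245,6)])
E
```

```text
clock: 25.85
eef_pos: [542.1, -181.6, 260.5]
tcp_rot: [-3.128, 0.009, 0.622]
force: [0.8, -0.3, -0.2]
opening: 46.6
[[-0.173,0.111,0.014,-0.02,0.02,0.52],[-0.166,0.122,0.014,-0.02,0.02,0.52],[-0.158,0.132,0.013,-0.02,0.01,0.52],[-0.149,0.141,0.014,-0.01,0.01,0.53],[-0.14,0.15,0.013,-0.02,0.02,0.52],[-0.13,0.159,0.014,-0.01,0.01,0.53]]
end [ 428.  -468.   239.9] [-3.141e+00  1.000e-03  2.450e-01] max mm 51.6 max rot 0.53
```

```bash
python3 -m inch '[[-0.173,0.111,0,-0.02,0.02,0.52],[-0.166,0.122,0,-0.02,0.02,0.52],[-0.158,0.132,0,-0.02,0.01,0.52],[-0.149,0.141,0,-0.01,0.01,0.53],[-0.13,0.14,0,-0.02,0.02,0.52],[-0.08,0.1,0,0,0,0.4],[0,0,0,0,0,0],[0,0,0,0,0,0]]'
python3 - <<'E'
from h import *
st(); f=grab("wrist","w13"); q=proj(f,(503,-449,41)); print(q); uv,c,sz,a=wbar(f,q); print(uv,c,sz,a)
for T in (200,225): h,r,cc,ce=wplate(f,q,T,9,95); print(cc,ce,r)
t=grab("top"); print(tri([(f,uv),(t,(507.8,222.3))]))
E
```

```text
clock: 26.85
eef_pos: [432.4, -450.1, 244.5]
tcp_rot: [-3.122, 0.01, 0.25]
force: [-0.5, 0.4, 0.0]
opening: 46.4
st 26.85 [ 432.4 -450.1  244.5] [-3.1221  0.0103  0.2499] [-0.5  0.4  0. ] 46.4
[340.60825896 147.39424179]
[338.55692 146.81183] [ 502.20846558 -447.08187866] [58.13232803 10.92523003] 13.643921
((465.2076110839844, -492.45416259765625), 72.33065032958984) [ 458.21855215 -504.18965362] ((450.27667236328125, -504.3060302734375), (65.27191162109375, 143.65589904785156), 38.441532135009766)
((546.670654296875, -428.7752380371094), 38.28860855102539) [ 547.01063916 -426.03456354] ((549.6083374023438, -427.00408935546875), (27.464744567871094, 75.66878509521484), 31.08804702758789)
(array([ 502.74538688, -447.3405921 ,   31.94889   ]), [np.float64(0.3003896685769594), np.float64(0.1356683420097922)])
```

View pics/w13.png

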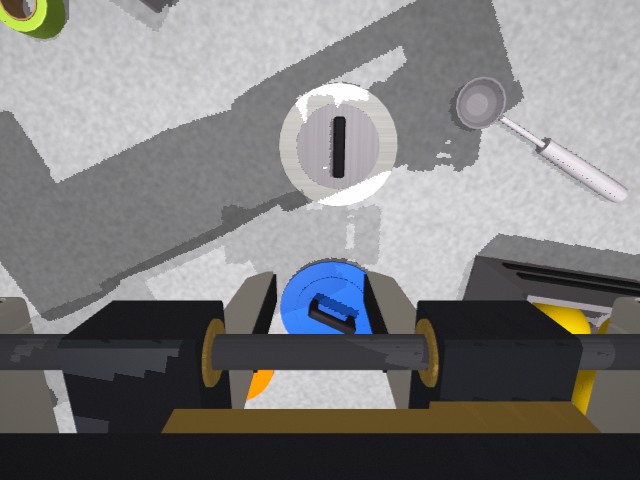

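The white large lid is at about (338,145), with the bar from (339,118) to (338,176). The bar measures centre (502.2, −447.1) and angle 13.6°. The blue lid lies well clear behind it.

Run:
```python
from h import *
print(plane(grab("wrist"),(338,144),9)); plan([(502.2,-447.2,100,.238,7)])
```

```text
[ 505.81978913 -446.49046577    9.        ]
[[0.04,0.01,0.082,-0.02,0.01,0.02],[0.04,0.01,0.083,-0.02,0.01,0.01],[0.039,0.009,0.083,-0.02,0.01,0.02],[0.039,0.009,0.083,-0.02,0.01,0.01],[0.04,0.009,0.083,-0.02,0.02,0.02],[0.039,0.008,0.082,-0.03,0.01,0.01],[0.039,0.008,0.083,-0.02,0.02,0.02]]
end [ 502.2 -447.2  100. ] [-3.141e+00 -1.000e-03  2.370e-01] max mm 23.2 max rot 0.03
```

```bash
python3 - <<'E'
from h import *
f=grab("wrist")
g=cv2.cvtColor(f["pixels"],cv2.COLOR_RGB2GRAY)
a,b=plane(f,(338.5,82.5),9),plane(f,(338.5,206),9); print((a+b)/2,np.linalg.norm(a-b))
a,b=plane(f,(279.5,144),9),plane(f,(397,144),9); print((a+b)/2,np.linalg.norm(a-b))
cv2.imwrite("pics/w13z.png",cv2.resize(f["pixels"][70:220,265:410],None,fx=3.8,fy=3.8,interpolation=cv2.INTER_NEAREST)[:,:,::-1])
E
python3 -m inch '[[0.04,0.01,0.07,-0.02,0.01,0.02],[0.04,0.01,0.083,-0.02,0.01,0.01],[0.039,0.009,0.083,-0.02,0.01,0.02],[0.039,0.009,0.083,-0.02,0.01,0.01],[0.03,0.009,0.08,-0.02,0.02,0.02],[0.02,0.008,0.05,-0.03,0.01,0.01],[0,0,0,0,0,0],[0,0,0,0,0,0]]'
```

```text
[ 502.8562133  -448.13983637    9.        ] 130.4441802928885
[ 506.04386589 -446.77958289    9.        ] 128.3803270454743
clock: 28.05
eef_pos: [491.2, -445.4, 124.6]
tcp_rot: [-3.14, 0.001, 0.244]
force: [-0.2, 0.1, 0.0]
opening: 46.3
```

View pics/w13z.png

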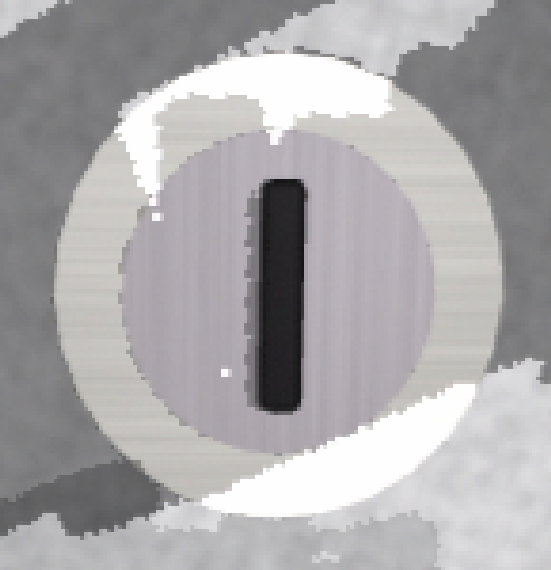

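The plate chord centre is (502.9, −448.1) at 130 mm across, which matches the bar within about 1 mm. Continuing.

Run:
```python
from h import *
plan([(502.4,-447.3,75,.238,3)])
```

```text
[[0.014,0.006,0.066,0.0,0.0,0.02],[0.014,0.006,0.066,-0.01,0.0,0.02],[0.014,0.006,0.066,0.0,0.01,0.01]]
end [ 502.4 -447.2   75.1] [-3.141e+00 -1.000e-03  2.380e-01] max mm 16.9 max rot 0.02
```

```bash
python3 -m inch '[[0.014,0.006,0.06,0,0,0.02],[0.014,0.006,0.06,-0.01,0,0.02],[0.014,0.006,0.05,0,0,0.01],[0,0,0.01,0,0,0],[0,0,0,0,0,0],[0,0,0,0,0,0]]'
python3 - <<'E'
from h import *
st();plan([(502.4,-447.3,41,.238,4)])
E
```

```text
clock: 28.8
eef_pos: [503.3, -448.4, 77.9]
tcp_rot: [3.14, -0.0, 0.237]
force: [0.2, 0.0, 0.8]
opening: 46.6
st 28.8 [ 503.3 -448.4   77.9] [ 3.1401e+00 -3.0000e-04  2.3700e-01] [0.2 0.  0.8] 46.6
[[-0.001,-0.001,0.037,0.0,0.0,0.0],[-0.001,-0.001,0.037,0.0,0.0,0.0],[0.0,-0.002,0.037,0.01,0.0,0.0],[-0.001,-0.001,0.037,0.0,0.0,-0.01]]
end [ 502.3 -447.4   40.9] [ 3.141 -0.     0.238] max mm 9.3 max rot 0.01
```

```bash
python3 -m inch '[[-0.001,-0.002,0.04,0,0,0],[-0.001,-0.001,0.04,0,0,0],[0,-0.002,0.04,0.01,0,0],[-0.001,-0.001,0.02,0,0,0],[0,0,0,0,0,0],[0,0,0,0,0,0]]'
python3 - <<'E'
from h import *
st();plan([(502.4,-447.3,41,.238,1)]);grab("wrist","w14")
E
```

```text
clock: 29.55
eef_pos: [502.1, -447.2, 40.7]
tcp_rot: [3.141, -0.0, 0.237]
force: [0.2, 0.1, 0.9]
opening: 46.4
st 29.55 [ 502.1 -447.2   40.7] [ 3.1412e+00 -5.0000e-04  2.3680e-01] [0.2 0.1 0.9] 46.4
[[0.001,0.001,-0.001,0.0,0.0,-0.01]]
end [ 502.4 -447.4   40.9] [ 3.141 -0.     0.238] max mm 0.4 max rot 0.01
```

View pics/w14.png

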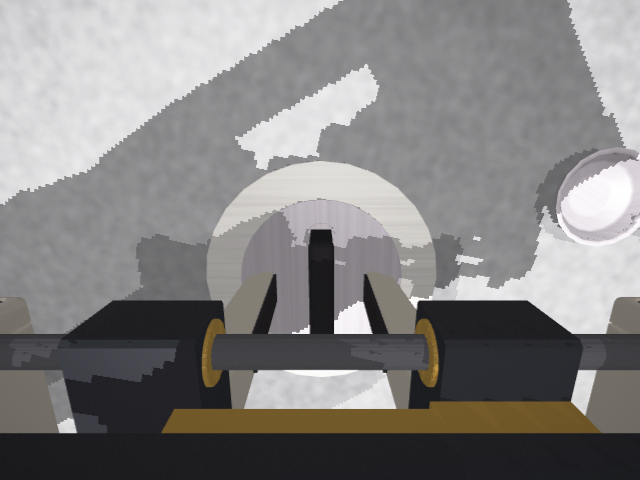

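```bash
python3 -m inch '[[0,0,0,0,0,0],[0,0,0,0,0,0],[0,0,0,0,0,0],[0,0,0,0,0,0]]' 1 35
python3 -m inch '[[0,0,-0.06,0,0,0],[0,0,-0.12,0,0,0],[0,0,-0.14,0,0,0],[0,0,-0.14,0,0,0],[0,0,-0.14,0,0,0]]'
python3 - <<'E'
from h import *
st(); plan([(470,-130,290,1.07,7),(421,142,310,1.9,7)])
E
```

```text
clock: 30.1
eef_pos: [502.7, -447.8, 41.9]
tcp_rot: [3.139, -0.001, 0.237]
force: [-0.4, 0.1, -1.9]
opening: 11.4
clock: 30.72
eef_pos: [500.2, -445.2, 194.1]
tcp_rot: [-3.136, 0.003, 0.237]
force: [0.2, 0.2, -3.0]
opening: 11.5
st 30.72 [ 500.2 -445.2  194.1] [-3.136e+00  3.000e-03  2.368e-01] [ 0.2  0.2 -3. ] 11.5
[[0.025,-0.179,-0.054,-0.01,0.0,-0.99],[0.046,-0.175,-0.054,-0.01,0.0,-0.99],[0.067,-0.168,-0.054,-0.01,0.0,-0.99],[0.086,-0.159,-0.054,-0.01,0.0,-0.99],[0.105,-0.148,-0.055,-0.01,0.0,-0.99],[0.122,-0.134,-0.055,0.0,0.0,-1.0],[0.137,-0.119,-0.055,-0.01,0.01,-0.99],[0.123,-0.099,-0.011,0.0,0.0,-0.99]]
[[0.134,-0.084,-0.011,0.0,0.0,-0.99],[0.143,-0.068,-0.012,0.0,0.0,-0.99],[0.15,-0.05,-0.011,0.0,0.0,-0.99],[0.154,-0.032,-0.012,0.0,0.0,-0.99],[0.157,-0.014,-0.011,0.0,0.0,-0.99],[0.158,0.005,-0.012,0.0,0.0,-0.98]]
end [420.9 142.  310. ] [3.141 0.    1.9  ] max mm 47.4 max rot 1.0
```

```bash
python3 -m inch '[[0.02,-0.1,-0.054,-0.01,0,-0.8],[0.03,-0.17,-0.054,-0.01,0,-0.99],[0.06,-0.17,-0.054,-0.01,0,-0.99],[0.086,-0.159,-0.054,-0.01,0,-0.99],[0.105,-0.148,-0.055,-0.01,0,-0.99],[0.122,-0.134,-0.055,0,0,-1],[0.137,-0.119,-0.055,-0.01,0.01,-0.99],[0.123,-0.099,-0.011,0,0,-0.99]]'
python3 - <<'E'
from h import *
st(); plan([(421,142,310,1.9,7)])
E
```

```text
clock: 31.72
eef_pos: [463.4, -106.3, 306.3]
tcp_rot: [3.126, 0.003, 1.191]
force: [0.9, 0.5, -1.1]
opening: 11.7
st 31.72 [ 463.4 -106.3  306.3] [3.1263e+00 2.9000e-03 1.1905e+00] [ 0.9  0.5 -1.1] 11.7
[[0.123,-0.075,-0.004,0.02,0.01,-0.84],[0.13,-0.062,-0.003,0.02,0.01,-0.85],[0.135,-0.049,-0.003,0.01,0.01,-0.84],[0.14,-0.035,-0.003,0.02,0.01,-0.85],[0.142,-0.021,-0.002,0.01,0.01,-0.84],[0.144,-0.006,-0.003,0.02,0.01,-0.85],[0.144,0.008,-0.002,0.01,0.01,-0.84]]
end [420.9 142.1 310. ] [ 3.141 -0.     1.9  ] max mm 36.1 max rot 0.85
```

```bash
python3 -m inch '[[0.123,-0.075,-0.004,0.02,0.01,-0.84],[0.13,-0.062,-0.003,0.02,0.01,-0.85],[0.135,-0.049,-0.003,0.01,0.01,-0.84],[0.14,-0.035,-0.003,0.02,0.01,-0.85],[0.142,-0.021,0,0.01,0.01,-0.84],[0.13,0,0,0.02,0.01,-0.8],[0.08,0,0,0,0,-0.5],[0,0,0,0,0,0]]'
python3 -m inch '[[0,0,0,0,0,0]]'
python3 - <<'E'
from h import *
st(); f=grab("wrist","w15"); print(proj(f,(381,260.5,70)))
E
```

```text
clock: 32.72
eef_pos: [418.0, 132.3, 316.9]
tcp_rot: [3.13, 0.003, 1.881]
force: [0.5, 0.2, -1.6]
opening: 11.6
clock: 32.85
eef_pos: [418.0, 131.9, 317.4]
tcp_rot: [3.129, 0.004, 1.88]
force: [0.3, 0.5, -1.8]
opening: 11.4
st 32.85 [418.  131.9 317.4] [3.1289 0.0038 1.8799] [ 0.3  0.5 -1.8] 11.4
[321.09836054  87.56593679]
```

View pics/w15.png

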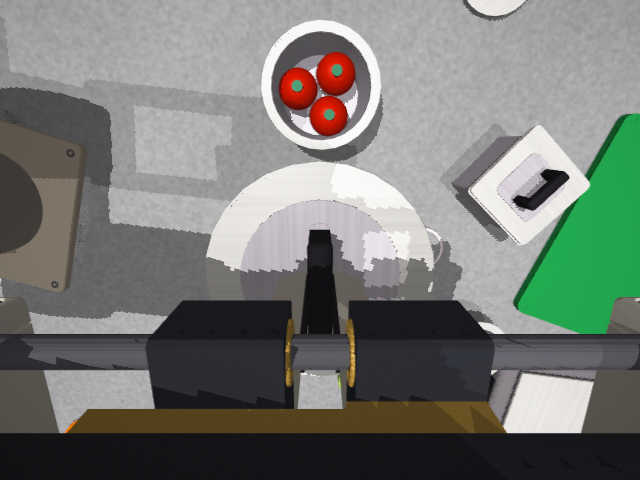

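The tomato pan is fully visible, with its rim spanning about x 261–381 and y 19–150.

Run:
```python
from h import *
f=grab("wrist"); S=grab("scene");t=grab("top")
for T in (205,220,235):
    h,r,cc,ce=wplate(f,(321,85),T,70,66,30); print(T,np.round(cc[0],1),round(cc[1],1),ce.round(1),np.round(r[1],1),cen(h))
b=hull(S,SEED["pan_big"][0],165); print(tri([(f,cen(h)),(S,cen(b[1]))]))
plan([(380,260,215,1.88,6)])
```

```text
205 [380.6 260.8] 64.6 [380.5 260.8] [128.8 127.4] [320.53530453  84.01416881]
220 [380.5 260.8] 64.5 [380.6 260.8] [128.  127.8] [320.59542356  84.08172616]
235 [380.6 260.7] 64.2 [380.5 260.9] [127.  126.3] [320.5549981   83.93874109]
(array([379.16680002, 264.39734382,  62.77701587]), [np.float64(0.45099895966375186), np.float64(0.20932929575279446)])
[[0.09,0.001,0.068,0.02,0.0,0.0],[0.089,0.001,0.068,0.02,0.01,0.0],[0.089,0.001,0.068,0.02,0.0,0.0],[0.09,0.002,0.067,0.01,0.01,0.0],[0.089,0.001,0.068,0.02,0.0,0.0],[0.09,0.002,0.068,0.01,0.01,-0.01]]
end [380.  260.1 214.9] [ 3.141 -0.     1.88 ] max mm 28.2 max rot 0.02
```

```bash
python3 -m inch '[[0.09,0.001,0.05,0.02,0,0],[0.089,0.001,0.068,0.02,0.01,0],[0.089,0.001,0.068,0.02,0,0],[0.09,0.002,0.067,0.01,0.01,0],[0.085,0.001,0.06,0.02,0,0],[0.06,0.002,0.04,0.01,0.01,0],[0,0,0,0,0,0],[0,0,0,0,0,0]]'
python3 - <<'E'
from h import *
st(); plan([(380.5,261.4,140,1.88,4)])
E
```

```text
clock: 34.05
eef_pos: [384.5, 251.1, 226.2]
tcp_rot: [3.141, 0.002, 1.869]
force: [-0.1, -0.7, -2.6]
opening: 11.5
st 34.05 [384.5 251.1 226.2] [3.1411e+00 1.8000e-03 1.8686e+00] [-0.1 -0.7 -2.6] 11.5
[[0.011,-0.001,0.086,0.0,0.0,-0.02],[0.011,-0.001,0.086,0.0,0.01,-0.03],[0.011,-0.001,0.086,0.0,0.0,-0.02],[0.011,0.0,0.087,0.0,0.01,-0.03]]
end [380.6 261.3 140. ] [ 3.141e+00 -1.000e-03  1.881e+00] max mm 21.9 max rot 0.03
```

```bash
python3 -m inch '[[0.011,-0.001,0.086,0,0,0],[0.011,-0.001,0.086,0,0.01,0],[0.011,-0.001,0.086,0,0,0],[0.01,0,0.06,0,0.01,0],[0,0,0,0,0,0],[0,0,0,0,0,0]]'
python3 - <<'E'
from h import *
st(); plan([(380.5,261.4,119,1.88,3)])
E
```

```text
clock: 34.8
eef_pos: [385.7, 259.6, 150.2]
tcp_rot: [3.132, -0.001, 1.864]
force: [0.8, -0.2, -2.0]
opening: 11.8
st 34.8 [385.7 259.6 150.2] [ 3.132e+00 -1.000e-03  1.864e+00] [ 0.8 -0.2 -2. ] 11.8
[[0.004,-0.006,0.042,0.03,0.0,-0.04],[0.004,-0.006,0.041,0.03,0.0,-0.05],[0.005,-0.006,0.042,0.02,-0.01,-0.04]]
end [380.6 261.5 118.9] [3.142 0.    1.88 ] max mm 10.7 max rot 0.05
```

```bash
python3 -m inch '[[0.004,-0.006,0.042,0.03,0,0],[0.004,-0.006,0.041,0.03,0,0],[0.004,-0.006,0.035,0.02,0,0],[0,0,0,0,0,0],[0,0,0,0,0,0]]'
python3 - <<'E'
from h import *
st(); plan([(380.5,261.4,114,1.864,2)]); grab("wrist","w16")
E
```

```text
clock: 35.42
eef_pos: [381.1, 261.6, 119.9]
tcp_rot: [3.14, -0.001, 1.864]
force: [-0.0, -0.1, -2.0]
opening: 11.7
st 35.42 [381.1 261.6 119.9] [ 3.1404e+00 -1.2000e-03  1.8641e+00] [-0.  -0.1 -2. ] 11.7
[[0.0,-0.001,0.012,0.0,-0.01,0.0],[0.0,-0.002,0.011,0.01,0.0,0.0]]
end [380.4 261.4 114.1] [-3.142 -0.     1.864] max mm 3.0 max rot 0.01
```

View pics/w16.png

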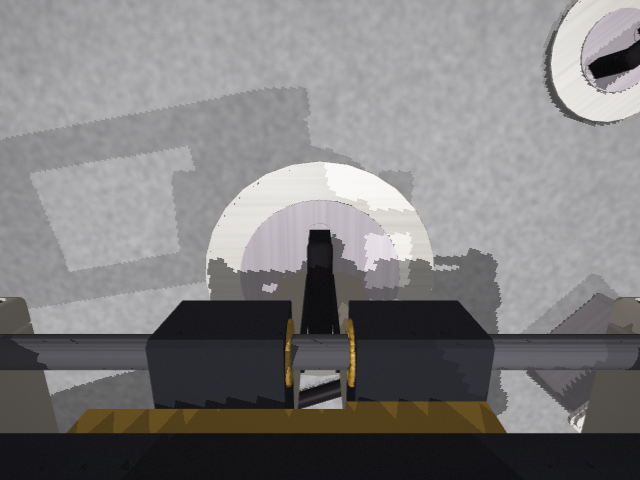

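No pan rim shows beyond the lid. Lowering to the seating height, about 106.

```bash
python3 -m inch '[[0,-0.001,0.018,0,-0.01,0],[0,-0.001,0.018,0.01,0,0],[0,0,0.01,0,0,0],[0,0,0,0,0,0]]'
python3 -m inch '[[0,0,0.006,0,0,0],[0,0,0.003,0,0,0],[0,0,0,0,0,0]]'
```

```text
clock: 35.98
eef_pos: [380.9, 261.6, 108.0]
tcp_rot: [3.141, -0.0, 1.864]
force: [-0.2, 0.5, -2.6]
opening: 11.5
clock: 36.35
eef_pos: [381.1, 261.7, 105.9]
tcp_rot: [3.14, -0.0, 1.864]
force: [0.5, 0.4, -1.7]
opening: 11.9
```

```bash
python3 -m inch '[[0,0,0.006,0,0,0],[0,0,0.002,0,0,0],[0,0,0,0,0,0]]'
```

```text
clock: 36.72
eef_pos: [381.5, 262.0, 105.9]
tcp_rot: [3.139, -0.0, 1.864]
force: [-0.4, 0.2, -2.5]
opening: 11.5
```

```bash
python3 -m inch '[[0,0,0.006,0,0,0],[0,0,0,0,0,0]]'
python3 -m inch '[[0,0,0,0,0,0],[0,0,0,0,0,0],[0,0,0,0,0,0]]' 0
python3 -m inch '[[0,0,-0.05,0,0,0],[0,0,-0.1,0,0,0],[-0.02,0,-0.16,0,0,0],[-0.1,0,-0.16,0,0,0],[-0.1,0,-0.16,0,0,0],[-0.1,0,-0.1,0,0,0],[0,0,0,0,0,0]]'
python3 - <<'E'
from h import *
st(); f=grab("wrist","w17"); u,v=np.round(proj(f,(381,261.5,73))).astype(int); print(u,v)
im=f["pixels"][max(v-80,0):v+80,u-80:u+80]; cv2.imwrite("pics/w17z.png",cv2.resize(im,None,fx=3.6,fy=3.6,interpolation=cv2.INTER_NEAREST)[:,:,::-1])
for T in (205,220):
    h,r,cc,ce=wplate(f,(u,v),T,73,75,30); print(np.round(cc[0],1),round(cc[1],1),ce.round(1),np.round(r[1],1))
E
```

```text
clock: 36.98
eef_pos: [381.9, 262.2, 106.0]
tcp_rot: [3.139, -0.0, 1.864]
force: [0.0, -0.1, -2.3]
opening: 11.3
clock: 37.35
eef_pos: [382.1, 262.3, 105.9]
tcp_rot: [3.138, -0.001, 1.864]
force: [-0.2, -0.9, 0.1]
opening: 36.9
clock: 38.22
eef_pos: [405.0, 183.4, 299.2]
tcp_rot: [3.135, 0.0, 1.865]
force: [-0.1, 0.8, -0.8]
opening: 46.5
st 38.22 [405.  183.4 299.2] [3.1346e+00 3.0000e-04 1.8654e+00] [-0.1  0.8 -0.8] 46.5
319 138
[380.7 262.7] 65.3 [380.4 263.3] [128.7 127.7]
[380.6 263.1] 64.7 [380.2 263.6] [127.8 126.7]
```

View pics/w17z.png

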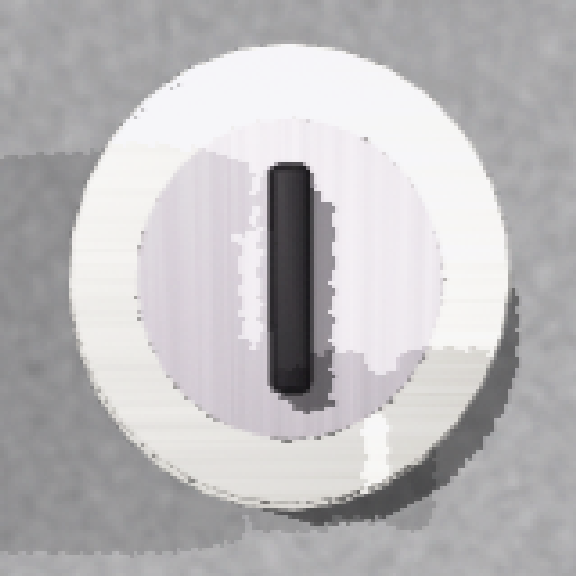

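A thin crescent of pan rim (about 2 mm) shows at the lower left of the lid, so the large lid sits slightly too far toward +y. I quantify it from the bar and then mend it.

Run:
```python
from h import *
f=grab("wrist"); print(wbar(f,(317,138),45,60,105))
z=cv2.imread("pics/w17z.png")
im=f["pixels"][138:215,255:385]; cv2.imwrite("pics/w18z.png",cv2.resize(im,None,fx=6,fy=6,interpolation=cv2.INTER_NEAREST)[:,:,::-1])
```

```text
(array([320.51193, 139.63481], dtype=float32), array([381.20550537, 263.54086304]), array([10.85194874, 58.24102783]), np.float32(105.63265))
```

View pics/w18z.png

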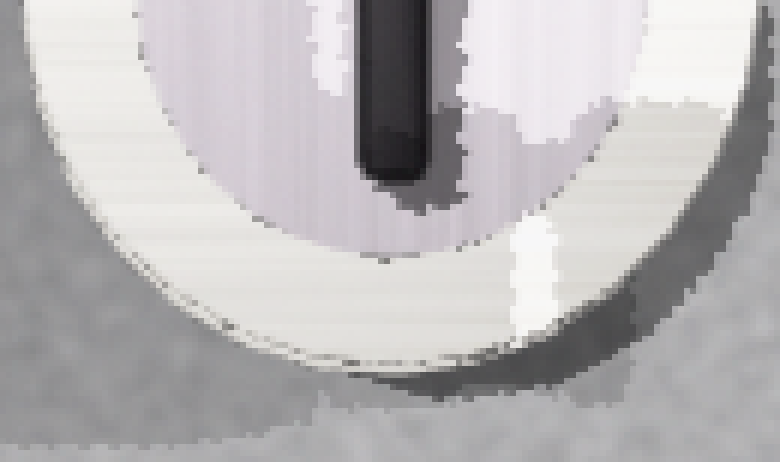

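Bar at (381.2, 263.5) against pan centre (380.5, 260.8) puts the lid about 2.5 mm off. I regrip, lift slightly, shift by that amount and lower again.

Run:
```python
from h import *
plan([(382,262.3,145,1.864,6)])
```

```text
[[0.054,0.001,0.101,0.0,0.0,0.0],[0.054,0.001,0.101,0.0,0.0,0.0],[0.054,0.001,0.101,0.01,0.0,0.01],[0.054,0.001,0.101,0.0,0.0,0.0],[0.054,0.001,0.101,0.01,0.0,0.01],[0.053,0.002,0.1,0.0,0.0,0.0]]
end [382.1 262.2 145.1] [ 3.141 -0.     1.864] max mm 28.6 max rot 0.01
```

```bash
python3 -m inch '[[0.04,0.001,0.07,0,0,0],[0.054,0.001,0.101,0,0,0],[0.054,0.001,0.101,0.01,0,0.01],[0.054,0.001,0.101,0,0,0],[0.054,0.001,0.08,0.01,0,0.01],[0.04,0.002,0.06,0,0,0],[0,0,0,0,0,0],[0,0,0,0,0,0]]'
python3 - <<'E'
from h import *
st(); plan([(382.1,262.3,145,1.864,2)])
E
```

```text
clock: 39.33
eef_pos: [371.0, 261.5, 147.3]
tcp_rot: [-3.12, 0.001, 1.872]
force: [0.0, 0.5, -0.6]
opening: 46.5
st 39.33 [371.  261.5 147.3] [-3.1204e+00  1.2000e-03  1.8717e+00] [ 0.   0.5 -0.6] 46.5
[[-0.005,0.022,0.004,-0.09,0.01,0.03],[-0.005,0.022,0.005,-0.09,0.0,0.03]]
end [382.2 262.4 144.9] [3.141 0.    1.864] max mm 5.8 max rot 0.09
```

```bash
python3 -m inch '[[-0.005,0.022,0.004,-0.09,0.01,0.03],[-0.005,0.022,0.005,-0.09,0,0.03],[0,0,0,0,0,0],[0,0,0,0,0,0]]'
python3 - <<'E'
from h import *
st(); plan([(382.1,262.3,125,1.864,2)])
E
```

```text
clock: 39.83
eef_pos: [385.1, 262.2, 147.3]
tcp_rot: [3.135, -0.001, 1.862]
force: [0.2, -0.3, 0.1]
opening: 46.5
st 39.83 [385.1 262.2 147.3] [ 3.1349e+00 -6.0000e-04  1.8621e+00] [ 0.2 -0.3  0.1] 46.5
[[0.002,-0.006,0.045,0.03,0.0,-0.01],[0.002,-0.006,0.044,0.03,0.0,-0.01]]
end [382.1 262.4 125. ] [-3.141e+00 -1.000e-03  1.864e+00] max mm 11.4 max rot 0.03
```

```bash
python3 -m inch '[[0.002,-0.005,0.045,0.03,0,0],[0.002,-0.005,0.044,0.02,0,0],[0,0,0.02,0,0,0],[0,0,0,0,0,0],[0,0,0,0,0,0]]'
python3 - <<'E'
from h import *
st(); plan([(382.1,262.3,106,1.864,2)])
E
```

```text
clock: 40.45
eef_pos: [381.7, 262.2, 117.3]
tcp_rot: [-3.14, -0.0, 1.862]
force: [0.3, -0.1, 0.5]
opening: 46.7
st 40.45 [381.7 262.2 117.3] [-3.1402e+00 -3.0000e-04  1.8620e+00] [ 0.3 -0.1  0.5] 46.7
[[0.0,0.001,0.023,-0.01,0.0,-0.01],[0.0,0.001,0.022,0.0,0.0,-0.01]]
end [382.2 262.3 106. ] [-3.141 -0.     1.864] max mm 5.8 max rot 0.01
```

```bash
python3 -m inch '[[0,0.001,0.023,0,0,0],[0,0,0.02,0,0,0],[0,0,0,0,0,0],[0,0,0,0,0,0]]'
python3 -m inch '[[0,0,0,0,0,0],[0,0,0,0,0,0],[0,0,0,0,0,0],[0,0,0,0,0,0]]' 1 35
```

```text
clock: 40.95
eef_pos: [382.3, 262.5, 106.3]
tcp_rot: [-3.141, -0.001, 1.862]
force: [-0.1, 0.1, 0.3]
opening: 46.2
clock: 41.45
eef_pos: [382.5, 262.6, 106.7]
tcp_rot: [3.141, -0.001, 1.862]
force: [0.3, -0.8, -0.8]
opening: 12.0
```

```bash
python3 -m inch '[[0,0,-0.014,0,0,0],[0,0,0,0,0,0],[0,0,0,0,0,0]]'
python3 - <<'E'
from h import *
st(); plan([(381.9,260.0,109.5,1.862,2)])
E
```

```text
clock: 41.82
eef_pos: [382.0, 262.3, 109.9]
tcp_rot: [-3.14, -0.0, 1.862]
force: [0.4, -0.8, -2.4]
opening: 11.4
st 41.82 [382.  262.3 109.9] [-3.1405e+00 -4.0000e-04  1.8620e+00] [ 0.4 -0.8 -2.4] 11.4
[[-0.004,-0.002,0.001,0.0,0.0,0.0],[-0.005,-0.001,0.0,-0.01,0.0,0.0]]
end [381.9 260.  109.6] [ 3.141 -0.     1.862] max mm 1.3 max rot 0.01
```

```bash
python3 -m inch '[[-0.005,-0.003,0,0,0,0],[-0.005,-0.002,0,0,0,0],[0,0,0,0,0,0],[0,0,0,0,0,0]]'
python3 - <<'E'
from h import *
st(); plan([(381.9,260.0,107,1.862,2)])
E
```

```text
clock: 42.32
eef_pos: [381.3, 259.2, 109.5]
tcp_rot: [-3.14, -0.0, 1.862]
force: [-0.0, -0.9, -2.9]
opening: 11.5
st 42.32 [381.3 259.2 109.5] [-3.1399e+00 -3.0000e-04  1.8620e+00] [-0.  -0.9 -2.9] 11.5
[[0.001,0.002,0.005,-0.01,0.0,0.0],[0.001,0.001,0.005,0.0,0.0,0.0]]
end [381.9 259.9 107. ] [-3.141 -0.     1.862] max mm 1.4 max rot 0.01
```

```bash
python3 -m inch '[[0.002,0.001,0.007,0,0,0],[0.001,0.001,0.007,0,0,0],[0,0,0,0,0,0]]'
python3 -m inch '[[0,0,0.005,0,0,0],[0,0,0.002,0,0,0],[0,0,0,0,0,0]]'
```

```text
clock: 42.7
eef_pos: [381.8, 260.2, 106.8]
tcp_rot: [-3.14, -0.0, 1.862]
force: [0.7, -0.4, -2.6]
opening: 11.7
clock: 43.08
eef_pos: [382.1, 260.5, 106.7]
tcp_rot: [-3.141, -0.0, 1.862]
force: [-0.8, -0.8, -0.9]
opening: 11.5
```

```bash
python3 -m inch '[[0,0,0,0,0,0],[0,0,0,0,0,0],[0,0,0,0,0,0]]' 0
python3 -m inch '[[0,0,-0.05,0,0,0],[0,0,-0.1,0,0,0],[-0.02,0,-0.16,0,0,0],[-0.1,0,-0.16,0,0,0],[-0.1,0,-0.16,0,0,0],[-0.1,0,-0.1,0,0,0],[0,0,0,0,0,0]]'
python3 - <<'E'
from h import *
st(); f=grab("wrist","w19"); u,v=np.round(proj(f,(381,261.5,73))).astype(int); print(u,v)
im=f["pixels"][max(v-80,0):v+80,u-80:u+80]; cv2.imwrite("pics/w19z.png",cv2.resize(im,None,fx=3.6,fy=3.6,interpolation=cv2.INTER_NEAREST)[:,:,::-1])
for T in (205,220):
    h,r,cc,ce=wplate(f,(u,v),T,73,75,30); print(np.round(cc[0],1),round(cc[1],1),ce.round(1),np.round(r[1],1))
print(wbar(f,(u,v),45,60,105))
E
```

```text
clock: 43.45
eef_pos: [382.4, 260.7, 106.6]
tcp_rot: [3.142, -0.0, 1.862]
force: [-0.4, -0.4, 0.1]
opening: 36.8
clock: 44.32
eef_pos: [405.8, 182.0, 300.2]
tcp_rot: [3.137, 0.0, 1.863]
force: [-0.3, 0.6, 0.4]
opening: 46.5
st 44.32 [405.8 182.  300.2] [3.1374e+00 3.0000e-04 1.8635e+00] [-0.3  0.6  0.4] 46.5
319 137
[380.8 261.7] 64.6 [380.9 261.7] [127.8 128.4]
[380.9 261.6] 64.5 [380.6 261.9] [128.1 126. ]
(array([319.5136 , 139.39928], dtype=float32), array([381.17547607, 261.04980469]), array([ 9.93305206, 58.65611267]), np.float32(104.88681))
```

View pics/w19z.png

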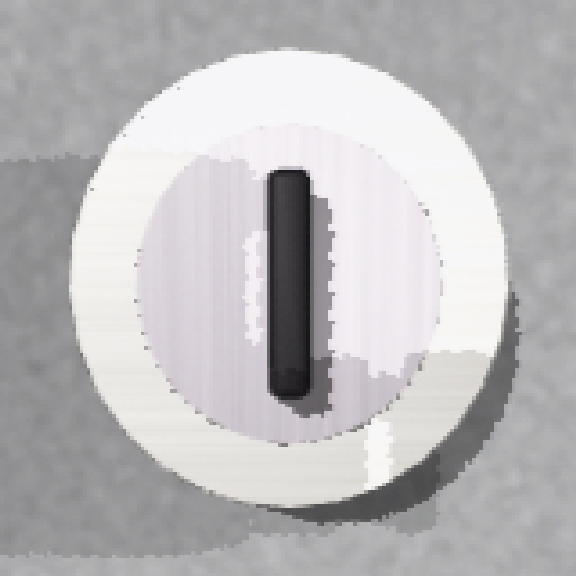

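The crescent is gone and the large lid is concentric with its pan (bar 381.2, 261.0 against pan 380.5, 260.8). Last, the small round lid.

Run:
```python
from h import *
plan([(496,389,240,.98,8)])
```

```text
[[0.086,0.073,0.03,0.0,0.0,0.92],[0.093,0.063,0.03,0.0,0.0,0.92],[0.1,0.053,0.029,0.0,0.0,0.92],[0.105,0.042,0.03,0.0,0.0,0.92],[0.109,0.03,0.029,0.0,0.0,0.92],[0.111,0.017,0.03,0.0,0.0,0.92],[0.112,0.005,0.029,0.01,-0.01,0.92],[0.113,-0.007,0.03,0.0,0.0,0.93]]
end [496.  389.1 239.9] [ 3.141 -0.     0.98 ] max mm 29.3 max rot 0.93
```

```bash
python3 -m inch '[[0.08,0.07,0.03,0,0,0.8],[0.093,0.063,0.03,0,0,0.92],[0.1,0.053,0.03,0,0,0.92],[0.105,0.042,0.03,0,0,0.92],[0.109,0.03,0.03,0,0,0.92],[0.111,0.017,0.03,0,0,0.92],[0.09,0.005,0.02,0.01,0,0.92],[0.05,0,0,0,0,0.6]]'
python3 -m inch '[[0,0,0,0,0,0],[0,0,0,0,0,0]]'
python3 - <<'E'
from h import *
st(); f=grab("wrist","w20"); q=proj(f,(537.5,451,41)); print(q); uv,c,sz,a=wbar(f,q); print(uv,c,sz,a)
for T in (205,225): h,r,cc,ce=wplate(f,q,T,9,75); print(np.round(cc[0],1),cc[1],ce,r[1])
t=grab("top"); print(tri([(f,uv),(t,(107.2,203.7))]))
E
```

```text
clock: 45.38
eef_pos: [479.8, 378.3, 233.7]
tcp_rot: [-3.131, 0.012, 1.01]
force: [-0.3, -0.0, 0.8]
opening: 46.3
clock: 45.62
eef_pos: [477.4, 379.3, 230.4]
tcp_rot: [-3.129, 0.017, 1.015]
force: [-0.5, -0.2, 0.3]
opening: 46.6
st 45.62 [477.4 379.3 230.4] [-3.1285  0.0169  1.0147] [-0.5 -0.2  0.3] 46.6
[337.47970319 120.65904883]
[338.60455 116.30798] [537.55114746 451.66418457] [43.91481781 10.79744625] 55.315178
[537.2 451.7] 46.02069091796875 [537.19979606 451.78186601] (90.68370056152344, 90.72285461425781)
[537.1 451.8] 45.684837341308594 [537.10864288 451.80551467] (89.64505004882812, 90.09159851074219)
(array([542.45756197, 454.90553264,   8.30096859]), [np.float64(0.14978237027899519), np.float64(0.06804161406122747)])
```

View pics/w20.png

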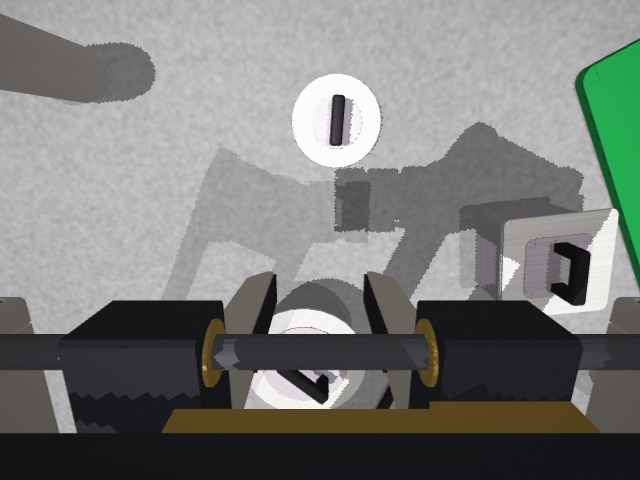

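The small lid is at about (337,120). Plate centre (537.2, 451.7) and bar centre (537.5, 451.7) agree, with the bar at 55.3°. The bottle at the upper left is well clear. The wrist+top height solve for this bar (8 mm) is poorly conditioned, so I rely on the plate and bar sizes, which match.

Run:
```python
from h import *
st(); plan([(537.4,451.8,100,.9655,7)])
```

```text
st 45.72 [477.7 379.1 230.9] [-3.1288  0.0162  1.0137] [ 0.5 -0.6 -0.5] 46.0
[[0.055,0.008,0.074,-0.01,0.02,0.06],[0.054,0.007,0.074,-0.02,0.02,0.06],[0.054,0.007,0.074,-0.01,0.02,0.06],[0.054,0.006,0.074,-0.02,0.02,0.06],[0.054,0.006,0.074,-0.01,0.02,0.05],[0.054,0.006,0.075,-0.02,0.02,0.06],[0.054,0.005,0.075,-0.01,0.02,0.05]]
end [537.5 451.8  99.9] [-3.141 -0.     0.966] max mm 23.2 max rot 0.06
```

```bash
python3 -m inch '[[0.055,0.008,0.074,-0.01,0.02,0.06],[0.054,0.007,0.074,-0.02,0.02,0.06],[0.054,0.007,0.074,-0.01,0.02,0.06],[0.054,0.006,0.074,-0.02,0.02,0.06],[0.054,0.006,0.06,-0.01,0.02,0.05],[0.04,0.006,0.04,-0.02,0.02,0.06],[0,0,0,0,0,0],[0,0,0,0,0,0]]'
python3 - <<'E'
from h import *
st(); plan([(537.4,451.8,80,.9655,3)])
E
```

```text
clock: 46.72
eef_pos: [529.8, 437.9, 132.8]
tcp_rot: [3.14, -0.004, 0.972]
force: [-0.1, 0.2, -0.3]
opening: 46.6
st 46.72 [529.8 437.9 132.8] [ 3.1403 -0.0038  0.9717] [-0.1  0.2 -0.3] 46.6
[[0.021,-0.002,0.07,0.0,-0.01,0.02],[0.021,-0.002,0.071,0.01,-0.01,0.02],[0.021,-0.003,0.07,0.0,-0.01,0.01]]
end [537.4 451.9  80.1] [ 3.141 -0.     0.966] max mm 18.5 max rot 0.02
```

```bash
python3 -m inch '[[0.021,-0.002,0.07,0,-0.01,0.02],[0.021,-0.002,0.07,0.01,-0.01,0.02],[0.021,-0.003,0.06,0,-0.01,0.01],[0,0,0,0,0,0],[0,0,0,0,0,0]]'
python3 - <<'E'
from h import *
st(); plan([(537.4,451.8,60,.9655,3)])
E
```

```text
clock: 47.35
eef_pos: [537.6, 452.6, 79.4]
tcp_rot: [3.142, 0.0, 0.965]
force: [0.5, -0.1, 0.3]
opening: 46.3
st 47.35 [537.6 452.6  79.4] [3.1415e+00 2.0000e-04 9.6550e-01] [ 0.5 -0.1  0.3] 46.3
[[-0.001,0.0,0.026,0.0,0.0,0.0],[-0.001,0.001,0.026,0.0,0.0,0.0],[-0.001,0.0,0.026,0.0,0.0,0.0]]
end [537.4 451.8  59.9] [3.142 0.    0.965] max mm 6.5 max rot 0.0
```

```bash
python3 -m inch '[[-0.001,0,0.04,0,0,0],[-0.001,0.001,0.04,0,0,0],[-0.001,0,0.04,0,0,0],[0,0,0.03,0,0,0],[0,0,0,0,0,0],[0,0,0,0,0,0]]'
python3 - <<'E'
from h import *
st(); plan([(537.4,451.8,41,.9655,1)]);grab("wrist","w21")
E
```

```text
clock: 48.1
eef_pos: [537.7, 451.8, 40.1]
tcp_rot: [3.141, -0.001, 0.965]
force: [-0.4, 0.2, -0.1]
opening: 46.5
st 48.1 [537.7 451.8  40.1] [ 3.1412e+00 -6.0000e-04  9.6530e-01] [-0.4  0.2 -0.1] 46.5
[[0.0,-0.001,-0.004,0.0,-0.01,0.0]]
end [537.5 451.9  41.1] [3.141e+00 1.000e-03 9.650e-01] max mm 1.0 max rot 0.01
```

View pics/w21.png

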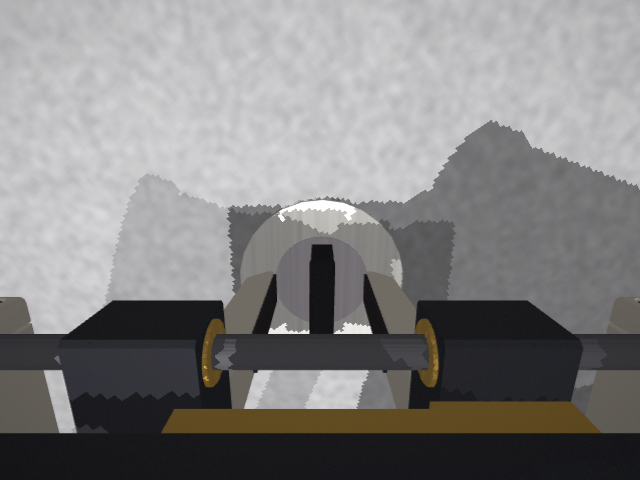

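The bar is centred at column 321. Grip, lift and carry toward the walnut pan.

```bash
python3 -m inch '[[0,0,0,0,0,0],[0,0,0,0,0,0],[0,0,0,0,0,0],[0,0,0,0,0,0]]' 1 35
python3 -m inch '[[0,0,-0.06,0,0,0],[0,0,-0.12,0,0,0],[0,0,-0.14,0,0,0],[0,0,-0.14,0,0,0],[0,0,-0.14,0,0,0]]'
python3 - <<'E'
from h import *
st(); plan([(566,-20,310,.2,12)])
E
```

```text
clock: 48.65
eef_pos: [538.3, 452.2, 41.4]
tcp_rot: [3.141, -0.002, 0.965]
force: [-0.8, -0.3, -0.9]
opening: 11.6
clock: 49.28
eef_pos: [535.6, 450.4, 194.0]
tcp_rot: [-3.14, 0.005, 0.965]
force: [-0.3, -0.5, -1.9]
opening: 12.0
st 49.28 [535.6 450.4 194. ] [-3.1399  0.0051  0.9654] [-0.3 -0.5 -1.9] 12.0
[[-0.123,0.097,-0.038,0.0,0.0,0.53],[-0.117,0.105,-0.038,0.0,0.0,0.53],[-0.11,0.112,-0.038,0.0,0.0,0.53],[-0.103,0.119,-0.038,0.0,0.0,0.53],[-0.095,0.126,-0.038,0.0,0.01,0.53],[-0.087,0.131,-0.038,0.0,0.0,0.53],[-0.078,0.136,-0.038,0.0,0.01,0.53],[-0.069,0.141,-0.039,0.0,0.0,0.53]]
[[-0.06,0.145,-0.039,0.0,0.01,0.53],[-0.051,0.149,-0.039,0.0,0.0,0.54],[-0.041,0.152,-0.038,0.0,0.01,0.53],[-0.03,0.155,-0.039,0.01,0.0,0.54]]
end [566.1 -20.1 310.1] [-3.141  0.     0.2  ] max mm 40.7 max rot 0.54
```

```bash
python3 -m inch '[[-0.08,0.06,-0.038,0,0,0.4],[-0.117,0.1,-0.038,0,0,0.53],[-0.11,0.112,-0.038,0,0,0.53],[-0.103,0.119,-0.038,0,0,0.53],[-0.095,0.126,-0.038,0,0.01,0.53],[-0.087,0.131,-0.038,0,0,0.53],[-0.078,0.136,-0.038,0,0.01,0.53],[-0.069,0.141,-0.039,0,0,0.53]]'
python3 - <<'E'
from h import *
st(); plan([(566,-20,310,.2,5)])
E
```

```text
clock: 50.28
eef_pos: [556.3, 146.9, 285.9]
tcp_rot: [3.142, -0.012, 0.462]
force: [1.1, 0.2, -1.8]
opening: 11.9
st 50.28 [556.3 146.9 285.9] [ 3.1415 -0.0123  0.4618] [ 1.1  0.2 -1.8] 11.9
[[-0.052,0.123,-0.02,0.0,-0.02,0.44],[-0.046,0.126,-0.02,0.0,-0.02,0.44],[-0.039,0.128,-0.02,0.0,-0.02,0.43],[-0.033,0.129,-0.019,-0.01,-0.02,0.44],[-0.026,0.131,-0.02,0.0,-0.02,0.43]]
end [565.9 -19.9 310.1] [-3.141 -0.     0.2  ] max mm 33.9 max rot 0.44
```

```bash
python3 -m inch '[[-0.052,0.123,-0.02,0,-0.02,0.44],[-0.046,0.126,-0.02,0,-0.02,0.44],[-0.039,0.128,-0.02,0,-0.02,0.43],[-0.03,0.12,-0.02,0,-0.02,0.44],[-0.02,0.08,-0.01,0,-0.02,0.3],[0,0,0,0,0,0],[0,0,0,0,0,0]]'
python3 - <<'E'
from h import *
st(); f=grab("wrist","w22"); q=proj(f,(689,6,60)); print(q)
for T in (205,225): h,r,cc,ce=wplate(f,q,T,60,60,30); print(np.round(cc[0],1),cc[1],ce,r[1],cen(h))
S=grab("scene");b=hull(S,SEED["pan_small"][0],165); print(b is not None and tri([(f,cen(h)),(S,cen(b[1]))]))
E
```

```text
clock: 51.15
eef_pos: [563.0, -12.3, 317.5]
tcp_rot: [3.141, -0.009, 0.203]
force: [-0.2, -0.1, -1.6]
opening: 11.3
st 51.15 [563.  -12.3 317.5] [ 3.141  -0.0088  0.2034] [-0.2 -0.1 -1.6] 11.3
[326.80477972  97.2662248 ]
[687.9   6.9] 45.14844512939453 [696.74030877  15.52809539] (57.48012924194336, 90.13410186767578) [320.21606101  87.26047555]
[687.9   6.9] 45.14844512939453 [696.72998263  15.69353184] (56.77297592163086, 90.15351104736328) [320.07466557  87.24183274]
(array([698.05664775,  16.07753257,  57.35457647]), [np.float64(0.4535184414275159), np.float64(0.26148142571819566)])
```

View pics/w22.png

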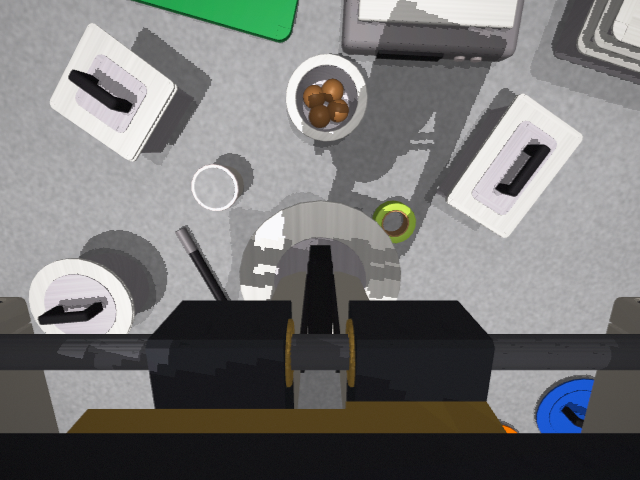

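Run:
```python
from h import *
f=grab("wrist")
cv2.imwrite("pics/w22z.png",cv2.resize(f["pixels"][45:150,275:380],None,fx=5.6,fy=5.6,interpolation=cv2.INTER_NEAREST)[:,:,::-1])
```

```text
(no output)
```

View pics/w22z.png

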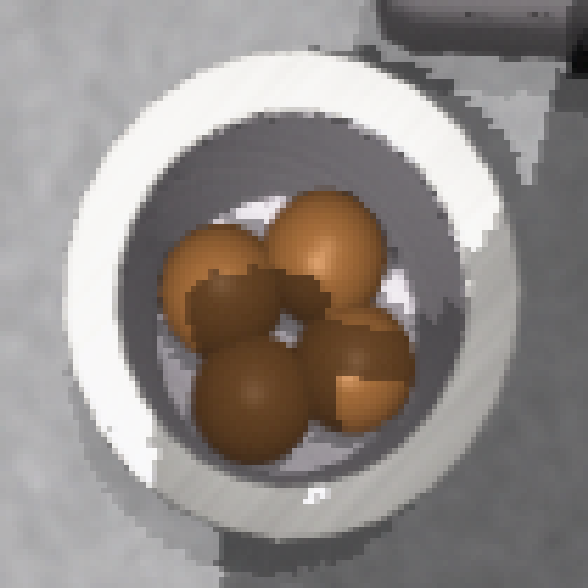

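Run:
```python
from h import *
f=grab("wrist"); g=lambda x,y:plane(f,(275+x/5.6-.4,45+y/5.6-.4),60)[:2]
P=np.array([g(*p) for p in [(62,285),(521,295),(295,50),(290,541),(124,130),(118,440)]])
A=np.c_[2*P,np.ones(len(P))]; s=np.linalg.lstsq(A,(P**2).sum(1),rcond=None)[0]; print(s[:2],np.sqrt(s[2]+s[0]**2+s[1]**2))
st(); plan([(688,6,200,.203,6)])
```

```text
[687.75268729   5.97814752] 45.564487071065635
st 51.35 [563.  -11.9 316.9] [ 3.141  -0.0081  0.2042] [ 0.1  0.5 -2. ] 11.7
[[0.083,0.005,0.079,0.0,-0.01,0.0],[0.084,0.005,0.078,0.0,-0.01,0.0],[0.084,0.005,0.078,0.0,-0.01,0.0],[0.084,0.005,0.078,0.0,-0.01,0.0],[0.083,0.005,0.079,0.0,-0.01,0.01],[0.084,0.006,0.078,0.01,-0.02,0.0]]
end [688.   6. 200.] [-3.141  0.     0.203] max mm 28.7 max rot 0.02
```

Wrist-based target (688.7, 6.2) and displacement-based target (689.0, 6.2) agree.

```bash
python3 -m inch '[[0.08,0.005,0.06,0,-0.01,0],[0.084,0.005,0.078,0,-0.01,0],[0.084,0.005,0.078,0,-0.01,0],[0.084,0.005,0.078,0,-0.01,0],[0.08,0.005,0.07,0,-0.01,0],[0.06,0.006,0.05,0.01,-0.02,0],[0,0,0,0,0,0],[0,0,0,0,0,0]]'
python3 - <<'E'
from h import *
st(); plan([(688.8,6.2,125,.203,4)])
E
```

```text
clock: 52.35
eef_pos: [683.3, 11.1, 210.0]
tcp_rot: [-3.14, 0.002, 0.213]
force: [0.5, -0.4, -0.9]
opening: 11.5
st 52.35 [683.3  11.1 210. ] [-3.1401e+00  2.2000e-03  2.1270e-01] [ 0.5 -0.4 -0.9] 11.5
[[0.005,0.006,0.085,0.0,0.0,0.02],[0.004,0.006,0.085,0.0,0.01,0.02],[0.004,0.006,0.085,-0.01,0.0,0.02],[0.005,0.006,0.085,0.0,0.01,0.02]]
end [688.8   6.2 125. ] [-3.141 -0.     0.203] max mm 21.3 max rot 0.02
```

```bash
python3 -m inch '[[0.005,0.006,0.085,0,0,0.02],[0.004,0.006,0.085,0,0,0.02],[0.004,0.006,0.08,0,0,0.02],[0.004,0.006,0.06,0,0,0.02],[0,0,0,0,0,0],[0,0,0,0,0,0]]'
python3 - <<'E'
from h import *
st(); plan([(688.8,6.2,108,.203,3)])
E
```

```text
clock: 53.1
eef_pos: [687.5, 5.6, 127.1]
tcp_rot: [-3.14, 0.003, 0.202]
force: [-0.1, 0.0, -0.8]
opening: 11.5
st 53.1 [687.5   5.6 127.1] [-3.1401e+00  2.9000e-03  2.0210e-01] [-0.1  0.  -0.8] 11.5
[[0.002,0.0,0.025,0.0,0.01,0.0],[0.002,-0.001,0.026,-0.01,0.01,0.0],[0.002,0.0,0.025,0.0,0.0,-0.01]]
end [688.9   6.2 108.1] [-3.141  0.     0.203] max mm 6.5 max rot 0.01
```

```bash
python3 -m inch '[[0.002,0,0.028,0,0.01,0],[0.002,-0.001,0.028,0,0.01,0],[0.001,0,0.02,0,0,0],[0,0,0,0,0,0],[0,0,0,0,0,0]]'
python3 - <<'E'
from h import *
st(); plan([(688.8,6.2,97,.203,3)]); grab("wrist","w23")
E
```

```text
clock: 53.72
eef_pos: [690.0, 6.3, 108.8]
tcp_rot: [-3.141, -0.003, 0.202]
force: [0.1, 0.1, -1.4]
opening: 11.3
st 53.72 [690.    6.3 108.8] [-3.1408e+00 -2.8000e-03  2.0240e-01] [ 0.1  0.1 -1.4] 11.3
[[-0.002,0.0,0.016,0.0,-0.01,0.0],[-0.001,0.0,0.016,0.0,-0.01,0.0],[-0.002,-0.001,0.015,-0.01,0.0,0.0]]
end [688.7   6.3  97.1] [ 3.141 -0.     0.202] max mm 4.0 max rot 0.01
```

View pics/w23.png

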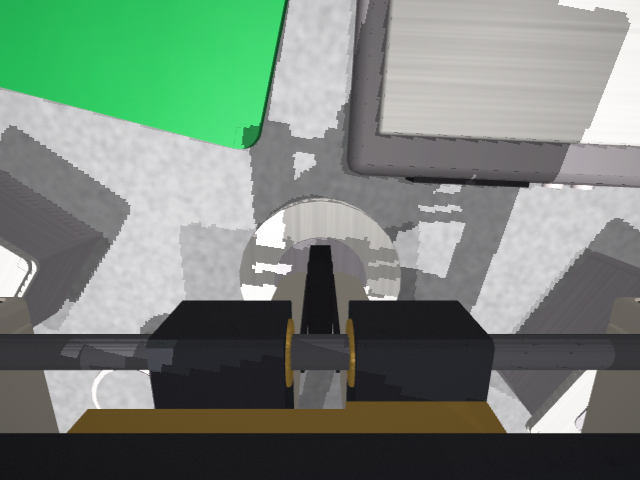

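```bash
python3 -m inch '[[-0.002,0,0.02,0,-0.01,0],[-0.001,0,0.018,0,-0.01,0],[-0.001,0,0.01,0,0,0],[0,0,0,0,0,0]]'
python3 -m inch '[[-0.001,0,0.006,0,0,0],[0,0,0.002,0,0,0],[0,0,0,0,0,0]]'
```

```text
clock: 54.28
eef_pos: [689.0, 6.0, 96.1]
tcp_rot: [-3.141, -0.0, 0.202]
force: [-0.2, 0.7, -1.8]
opening: 11.3
clock: 54.65
eef_pos: [689.3, 6.0, 95.3]
tcp_rot: [-3.141, -0.002, 0.202]
force: [-0.1, 0.1, -0.7]
opening: 11.9
```

Seated (95.3 against an expected 95.4). Release and check.

```bash
python3 -m inch '[[-0.001,0,0.003,0,0,0],[0,0,0,0,0,0]]'
python3 -m inch '[[0,0,0,0,0,0],[0,0,0,0,0,0],[0,0,0,0,0,0]]' 0
python3 -m inch '[[0,0,-0.05,0,0,0],[0,0,-0.1,0,0,0],[-0.02,0,-0.16,0,0,0],[-0.1,0,-0.16,0,0,0],[-0.1,0,-0.16,0,0,0],[-0.08,0,-0.08,0,0,0],[0,0,0,0,0,0]]'
python3 - <<'E'
from h import *
st(); f=grab("wrist","w24"); u,v=np.round(proj(f,(688,6,63))).astype(int); print(u,v)
im=f["pixels"][max(v-60,0):v+60,u-60:u+60]; cv2.imwrite("pics/w24z.png",cv2.resize(im,None,fx=4.8,fy=4.8,interpolation=cv2.INTER_NEAREST)[:,:,::-1])
print(wbar(f,(u,v),40,60,95))
E
```

```text
clock: 54.9
eef_pos: [689.4, 5.9, 95.3]
tcp_rot: [-3.141, -0.003, 0.202]
force: [-0.2, -0.3, -0.5]
opening: 11.5
clock: 55.28
eef_pos: [689.4, 5.9, 94.9]
tcp_rot: [-3.142, -0.003, 0.202]
force: [-0.2, 0.2, -0.2]
opening: 37.0
clock: 56.15
eef_pos: [614.2, -9.7, 283.6]
tcp_rot: [3.14, -0.007, 0.202]
force: [0.0, 0.5, 0.2]
opening: 46.3
st 56.15 [614.2  -9.7 283.6] [ 3.14   -0.0073  0.2025] [0.  0.5 0.2] 46.3
319 144
(array([318.88235, 143.83362], dtype=float32), array([687.51147461,   6.21036625]), array([44.4861145 , 11.66095448]), np.float32(10.362747))
```

View pics/w24z.png

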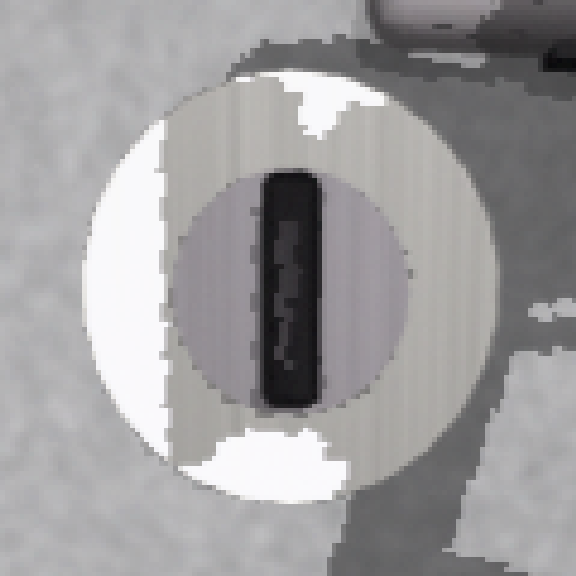

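The small lid is concentric, with the bar at (687.5, 6.2) against the pan at (687.8, 6.0). I retreat and take final overview pictures to check for disturbance.

```bash
python3 -m inch '[[-0.08,0,-0.05,0,0,0],[-0.14,0,-0.05,0,0,0],[-0.14,0,-0.05,0,0,0],[-0.14,0,-0.05,0,0,0],[-0.1,0,-0.02,0,0,0],[0,0,0,0,0,0],[0,0,0,0,0,0]]'
python3 - <<'E'
from h import *
st(); a=grab("scene","s25"); b=grab("top","t25")
for n,new in (("scene0",a),("top0",b)):
    o=cv2.imread(f"pics/{n}.png")[:,:,::-1]; 
    # tub / roll shift by template correlation
    for nm,(u,v) in {"scene0":{"roll":(269,297),"tub":(380,296)},"top0":{"roll":(360,198),"tub":(256,193)}}[n].items():
        t=np.ascontiguousarray(o[v-17:v+17,u-17:u+17]); s=np.ascontiguousarray(new["pixels"][v-25:v+25,u-25:u+25])
        r=cv2.matchTemplate(s,t,cv2.TM_CCOEFF_NORMED); _,m,_,l=cv2.minMaxLoc(r); print(n,nm,round(m,3),np.array(l)-8)
E
```

```text
clock: 57.08
eef_pos: [465.2, -39.3, 329.1]
tcp_rot: [-3.138, 0.005, 0.204]
force: [0.2, 1.2, 0.3]
opening: 46.4
st 57.08 [465.2 -39.3 329.1] [-3.1378  0.0051  0.2037] [0.2 1.2 0.3] 46.4
scene0 roll 0.735 [0 0]
scene0 tub 0.999 [0 0]
top0 roll 0.184 [7 2]
top0 tub 0.431 [0 0]
```

View pics/s25.png

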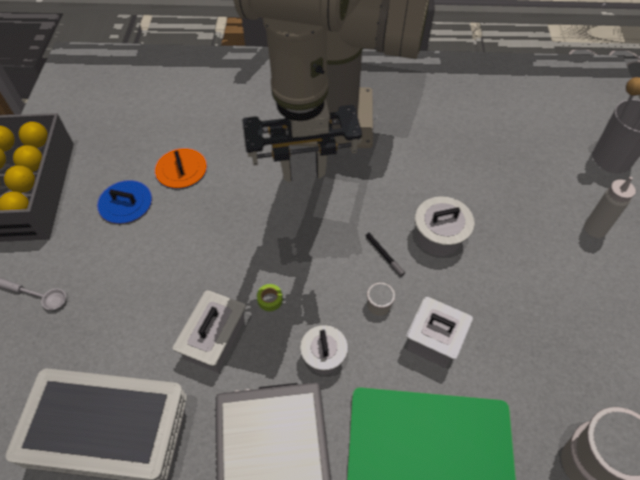

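View pics/t25.png

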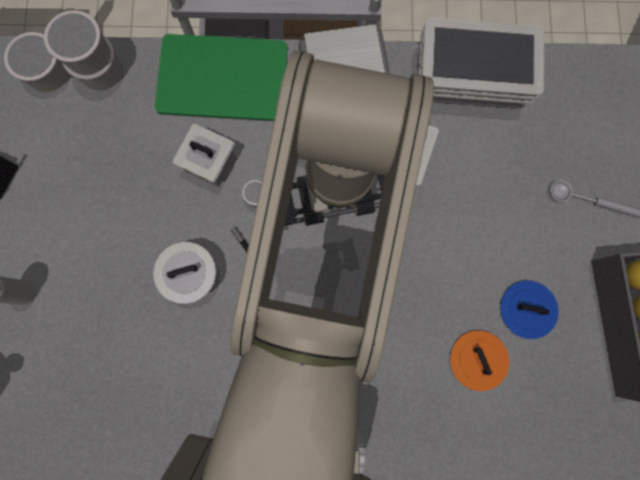

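The scene view shows all four lids flat on their pans. The tub (380,297) and roll (269,297) have not shifted, and the blue and orange lids are in place. In the top view the arm hides the roll and part of the tub, so that check is void. Handing in.

Run:
```python
from cell import arm
print(arm.job_done())
```

```text
the job is handed in; nothing more can be done
None
```

All four lids are on their pans (oblong, square, large round, small round), each lowered until it seated and then released. I handed the job in at about 57 s on the robot's clock, with the gripper clear of everything.

**Last checks**
- **Alignment:** In the wrist camera, every lid lies flat with its edge on the pan's rim, within about 1–2 mm.
- **Large round lid:** It first sat about 2.5 mm off, with a thin crescent of rim showing. I regripped it and shifted it. It now measures within 1 mm of centre.
- **Tub and label roll:** In the scene camera, neither has shifted. The match for the roll was weaker (0.74) because the arm's shadow fell on it.
- **Blue and orange lids:** I left them alone, and they look untouched in the final pictures.

**Checks that failed or disagreed**
- **Final top-camera check:** It was no use for the roll and tub, because the arm hid the roll and part of the tub.
- **Camera agreement:** The fixed cameras disagreed with each other by 3–4 mm in absolute position.
- **Height measurements:**
  - The two-view measurement of the small lid's bar failed (8 mm), so I used the 36 mm in the text. The lid's and bar's measured sizes fitted that height.
  - The rim heights came out 2–7 mm lower than the text says. I took the text's heights as the seating targets; each lid came to rest within about 0.5 mm of its target.
- **Wrist force at seating:** For the square and large lids it was not a clear sign of contact, so I judged seating by the height no longer dropping.

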